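Load the aneroid setting stand and reset its locked adjuster

TASK

Take every dome-topped steel weight out of the crowded wooden rack and put them on the floor of the stand's open pan, leaving the flat-headed ones standing in the rack. With the stand loaded, loosen the brass lock ring by swinging its upright peg counterclockwise (seen from above) to the far end of its travel, turn the black bar of the adjuster until the white pointer lines up with the brass index line, then tighten the lock ring fully back clockwise without losing the setting. The adjuster must not be turned before the lock ring is loosened, all the weights stay in the pan, and the oil pot, chrome ring and walnut finial stay where they are.

Things in the scene. Friction and masses are not known exactly. Their poses are not given: they have to be found in the camera images.
- stand: Fixed setting stand: grey base plate 190 x 410 x 10 mm. Origin: on the work surface, on the common vertical axis of drum, lock ring and adjuster; frame x, y level. On the plate a dark drum of 170 mm diameter, its top 25 mm above the work surface, and the load pan 200 mm off along -y. All angles of lock ring, adjuster and index are measured counterclockwise from above, from the stand's x axis.
- pan (a point): Centre of the pan's inner floor (10 mm above the work surface), axes as the stand's. Pan: open tray, inside 180 mm along x and 160 mm along y, walls 5 mm thick and 40 mm high (top 50 mm above the work surface). The weights may stand or lie anywhere in it, not on top of one another; four standing ones fit 2 by 2.
- peg (a point): Upright round steel peg of the brass lock ring, 14 mm diameter, bare from 42 to 98 mm above the work surface; point on its axis 78 mm up. It stands 65 mm out from the stand axis on a lug (its top 42 mm up) and is moved along a circle about that axis, about 2 N at the peg. The ring itself is 80 mm diameter, 26 to 44 mm up.
- lock (a joint): Angle of the lock ring: 0 tight (end stop), 1.4 rad fully loose (end stop); grows counterclockwise from above. The peg lies at angle 2.5 rad + this value in the stand's frame. Stays where it is left.
- bar (a point): Black bar grip of the adjuster, on the stand axis, 46 mm long, 14 mm thick, from 56 to 96 mm above the work surface (steel disc of 60 mm diameter beneath it); point 80 mm up on the axis. Its x axis runs along the bar towards the pointer end.
- adjuster (a joint): Angle of the adjuster = direction of its white pointer in the stand's frame (0 along stand x), grows counterclockwise from above, range -2.0 to 1.6 rad. Stiff: about 0.06 N m; stays where it is left.
- pointer (a point): Tip of the white pointer of the adjuster, 45 mm out from the stand axis, 50 mm above the work surface.
- mark (a point): Inner end of the brass index line on the drum, 45 mm out from the stand axis, 28 mm above the work surface. Its x axis points straight outwards along the line, which runs from here (just outside the ring rim) out to 85 mm and ends in a brass block at the rim. Fixed; its direction differs from start to start. Pointer and line agree when the pointer tip is straight above this point.
- rack: Fixed pine rack, 72 x 354 mm: seven bays in one row along its y axis, 50 mm apart (at y = -150 to 150 mm), floor 6 mm up, rims and dividers 18 mm up. Origin: on the work surface under its middle. Between neighbours there is no room for fingers along y; grip with one finger in front of and one behind the row (closing along rack x).
- w1_mid (a point): Dome-topped steel weight (one of up to four alike; absent ones read None): foot cylinder 40 mm diameter, 45 mm high, then a stem 30 mm diameter ending in a hemispherical dome, 95 mm high in all, about 0.4 kg. Point: on its axis half-way up (47.5 mm above its underside); z points from foot to dome. Take it by the stem (45 to 80 mm up). Starts standing in one of the seven bays of the rack.
- w2_mid (a point): Dome-topped steel weight (one of up to four alike; absent ones read None): foot cylinder 40 mm diameter, 45 mm high, then a stem 30 mm diameter ending in a hemispherical dome, 95 mm high in all, about 0.4 kg. Point: on its axis half-way up (47.5 mm above its underside); z points from foot to dome. Take it by the stem (45 to 80 mm up). Starts standing in one of the seven bays of the rack.
- w3_mid (a point): Dome-topped steel weight (one of up to four alike; absent ones read None): foot cylinder 40 mm diameter, 45 mm high, then a stem 30 mm diameter ending in a hemispherical dome, 95 mm high in all, about 0.4 kg. Point: on its axis half-way up (47.5 mm above its underside); z points from foot to dome. Take it by the stem (45 to 80 mm up). Starts standing in one of the seven bays of the rack.
- w4_mid (a point): Dome-topped steel weight (one of up to four alike; absent ones read None): foot cylinder 40 mm diameter, 45 mm high, then a stem 30 mm diameter ending in a hemispherical dome, 95 mm high in all, about 0.4 kg. Point: on its axis half-way up (47.5 mm above its underside); z points from foot to dome. Take it by the stem (45 to 80 mm up). Starts standing in one of the seven bays of the rack.
- n1_mid (a point): Flat-headed steel gauge weight that stays in the rack: foot 40 mm diameter, 45 mm high, thin stem 20 mm diameter, flat disc head 40 mm diameter, 93 mm high in all. Point: on its axis 47.5 mm above its underside. Bystander: leave standing in its bay.
- n2_mid (a point): Flat-headed steel gauge weight that stays in the rack: foot 40 mm diameter, 45 mm high, thin stem 20 mm diameter, flat disc head 40 mm diameter, 93 mm high in all. Point: on its axis 47.5 mm above its underside. Bystander: leave standing in its bay.
- n3_mid (a point): Flat-headed steel gauge weight that stays in the rack: foot 40 mm diameter, 45 mm high, thin stem 20 mm diameter, flat disc head 40 mm diameter, 93 mm high in all. Point: on its axis 47.5 mm above its underside. Bystander: leave standing in its bay.
- w1: The same weight as w1_mid: origin at the centre of its underside, z from foot to dome.
- w2: The same weight as w2_mid: origin at the centre of its underside, z from foot to dome.
- w3: The same weight as w3_mid: origin at the centre of its underside, z from foot to dome.
- w4: The same weight as w4_mid: origin at the centre of its underside, z from foot to dome.
- oilpot: Green enamel oil pot, 72 mm diameter, 82 mm high (spout to 100 mm), beyond the stand. Origin under its centre. Bystander.
- dialring: Chrome dial ring, 100 mm diameter, 12 mm high, lying flat beyond the rack. Origin under its centre. Bystander.
- finial: Turned walnut finial, 60 mm diameter, 115 mm high, standing beyond the stand. Origin under its centre. Bystander.
Things that resemble listed ones, but are neither listed nor needed, are in the scene too. Leave any orange look-alike of the part that bears n2_mid alone. What is shaped like the w3 but red is not meant.

How it is judged:
On the way, in this order (a step that is already met when the one before it is completed fails the run):
1. every dome-topped weight rests in the pan, lock ring still tight, adjuster untouched (x of w1_mid in the frame of pan between -0.088 and 0.088 m and y of w1_mid in the frame of pan between -0.078 and 0.078 m and z of each of w1_mid, w2_mid, w3_mid, w4_mid in the frame of pan below 0.062 m and linear speed of each of w1, w2, w3, w4 below 0.05 m/s and x of w2_mid in the frame of pan between -0.088 and 0.088 m and y of w2_mid in the frame of pan between -0.078 and 0.078 m and x of w3_mid in the frame of pan between -0.088 and 0.088 m and y of w3_mid in the frame of pan between -0.078 and 0.078 m and x of w4_mid in the frame of pan between -0.088 and 0.088 m and y of w4_mid in the frame of pan between -0.078 and 0.078 m and value of joint lock below 0.3 rad and distance of pointer from where it was at the start of the episode below 0.007 m), for 0.3 s.
2. lock ring loosened (at least 1.1 rad) with the adjuster not yet turned (value of joint lock above 1.1 rad and distance of pointer from where it was at the start of the episode below 0.007 m), for 0.2 s.
3. pointer brought to the index line while the lock ring is loose (value of joint lock above 0.9 rad and horizontal distance between pointer and mark below 0.007 m), for 0.2 s.
4. lock ring retightened with the pointer still on the line (value of joint lock below 0.12 rad and horizontal distance between pointer and mark below 0.007 m), for 0.2 s.
At the end, for the whole second after the job is handed in: All dome-topped weights at rest in the pan (centre at most 62 mm above its floor), lock ring under 0.12 rad, pointer tip within 7 mm of the index line's inner end; flat-headed weights within 20 mm of their start and upright; pot, ring and finial within 30 mm of theirs, pot and finial upright (all of step 4 and x of w1_mid in the frame of pan between -0.088 and 0.088 m and y of w1_mid in the frame of pan between -0.078 and 0.078 m and z of each of w1_mid, w2_mid, w3_mid, w4_mid in the frame of pan below 0.062 m and linear speed of each of w1, w2, w3, w4 below 0.05 m/s and x of w2_mid in the frame of pan between -0.088 and 0.088 m and y of w2_mid in the frame of pan between -0.078 and 0.078 m and x of w3_mid in the frame of pan between -0.088 and 0.088 m and y of w3_mid in the frame of pan between -0.078 and 0.078 m and x of w4_mid in the frame of pan between -0.088 and 0.088 m and y of w4_mid in the frame of pan between -0.078 and 0.078 m and distance of each of n1_mid, n2_mid, n3_mid from where it was at the start of the episode below 0.02 m and angle between each of n1_mid, n2_mid, n3_mid's own z axis and vertical below 0.25 rad and distance of each of oilpot, dialring, finial from where it was at the start of the episode below 0.03 m and angle between each of oilpot, finial's own z axis and vertical below 0.3 rad); the robot touches nothing.
It fails at once if the adjuster is turned while the lock ring is tight (value of joint lock below 0.5 rad and (velocity of joint adjuster above 0.2 rad/s or velocity of joint adjuster below -0.2 rad/s)).
Of w1, w2, w3, w4 only 3 to 4 are there at a start; the rules pass over those that are not, and their reading is None.
At some moment in a run one of w1, w2, w3, w4 may be knocked a few centimetres aside while the robot is not near it.
Once in a run the grip may slacken for a moment while it holds something.
It also fails if it takes over 210 s, if anything falls off the work surface, if the arm or the gripper's body presses on something with over 40 N, if the wrist force passes 120 N, or if a joint passes its speed limit or range.

ROBOT

A 6-joint arm with a two-finger parallel gripper is mounted at the origin on the work surface. World frame = base frame: x ahead of the robot, y to its left, z up, the work surface at z = 0. Lengths are in m, angles in rad, forces in N, time in s.
With the tool pointing down it reaches from about 0.375 to 0.9 m from the base axis. Payload 3.1 kg.
Tool frame: the origin (TCP) lies between the finger pads; the fingertips stand 19 mm ahead of it and the grasp point (between the pads) is the TCP; z points along the fingers, y is the direction in which the jaws open and shut (so a half turn about z gives the same grasp; the last joint's range is limited). The gripper opens to 87 mm and grips with 3 to 60 N. Pads are 19 mm wide; open, the fingers measure 117 mm over their backs; the gripper's body (75 mm by 190 mm) begins 51 mm behind the grasp point.
Start: joints at [-1.415, 0.527, 1.433, -0, 1.181, -0.178], TCP at [0.205, -0.59, 0.242] pointing down, gripper open.
Joint ranges: [-3.08, 3.08], [-0.75, 2.2], [0.22, 2.44], [-1.43, 4.57], [0, 2.65], [-2.85, 2.85]. Speed limits (rad/s): [2.79, 2.79, 3.14, 3.14, 3.14, 3.14].

INTERFACE

Orientations are given as a unit quaternion [x, y, z, w].
In Python, from rig import robot gives the robot as it stands.
- The arm moves only by the tool apply_moves, never from a script. Its argument "series" is a list of rows, each a list of 7 numbers: the shift along the tool's x, y, z in cm, then the turn, a rotation vector about the tool's x, y, z in degrees, then the opening, from 0 (shut) to 1 (fully open). In form: [[dx, dy, dz, rx, ry, rz, grip], ...]. A call has 1 to 5 rows; each row is the pose to reach, as a shift and turn from the pose commanded when the call began, along the tool's axes at that moment; what a row does not reach only later rows make up. A row lasts 1/12 s, in which the tool goes at most 41.7 mm and 7.16 degrees, less where a joint would pass 70% of its speed; a pose out of reach is approached as far as the arm can. A call with a gripper value outside its range is refused whole. The fingers move at their own pace and stop on an object; "newtons" is the grip in N (left out, the last holds). Time passes only in rows, so rows that repeat a pose let the fingers close. It gives the time, the measured TCP pose, the force and the opening at its end, in the units of the state.
- robot.get_obs(): the state, without advancing time (a new reading comes with each control period).
- robot.camera(name): name is "side" or "top"; returns the picture (384x512x3 uint8, red, green, blue); there is no depth.
- robot.camera_params(name): a dict with "mtx" (3x3 intrinsics, pixels), "origin" and "rotation" of the camera in the world. Camera axes: x right, y down, z forward; pixel columns grow to the right and rows downward; lengths in m; the calibration is good to about 2 mm. A picture is of the moment at which its call begins. camera_params takes no time and is no camera call.
- robot.hand_in(): hands the job in, once; it reports no verdict.
The state is a dict: "time": time; "q": joint angles; "joint_velocities": joint speeds; "joint_torque": joint torques, N m; "position": TCP position; "tool_rot": TCP orientation; "ft_force": force on the tool from outside, world axes, zero at the start; "moment": the same for the moment, N m; "grip_width": finger opening in m.
Only numpy, scipy, OpenCV 4.12 (cv2) and the standard library are available. Lean on these libraries where they do the work, as an engineer would, in place of code of your own. Each camera call takes 0.05 s, during which the arm holds its last target. There are 200 camera calls.

## Working session

There is one attempt and no reset: what is moved stays moved. The work goes in short steps, Python scripts to look and compute and a tool call to move; the robot and the scene stay as the last step left them, time stands still between calls to the robot, and variables do not carry over. Pictures are saved under pics/ and viewed, about 12 in all and at most 16, crops included, and the job is handed in when it is done.

Besides the shell and the picture viewer there is one more tool, called after "Call:" by a JSON object that holds its "fn" and its "kwargs", one argument or row to a line. apply_moves: Moves the arm, as the interface text tells. Its arguments: {"type":"object","properties":{"series":{"type":"array"},"newtons":{"type":"number"}},"required":["series"]}

```bash
mkdir -p pics; ls; python3 - <<'E'
from rig import robot
import cv2
o=robot.get_obs(); print(o)
for n in("top","side"):
    im=robot.camera(n); cv2.imwrite(f"pics/{n}0.png",cv2.resize(im[:,:,::-1],(800,600),interpolation=cv2.INTER_CUBIC)); print(n,robot.camera_params(n))
E
```

```text
pics
{'time': 0.0, 'q': array([-1.41549866e+00,  5.28483706e-01,  1.43389680e+00,  1.14836326e-06,
        1.18136761e+00, -1.78488813e-01]), 'joint_velocities': array([-0.00016411,  0.00220252, -0.00012175, -0.0010373 ,  0.00044893,
        0.00140216]), 'joint_torque': array([-1.12132904e-03, -4.40049613e+01, -1.76590472e+01,  6.32758182e-02,
        5.81743440e-02, -1.55275179e-04]), 'position': array([ 0.20469172, -0.58980792,  0.24056255]), 'tool_rot': array([ 9.86105083e-01,  1.66119248e-01,  1.30275815e-05, -1.07765506e-03]), 'ft_force': array([ 0.38041498, -0.02007315,  0.04631109]), 'moment': array([0.01687513, 0.00155959, 0.05483199]), 'grip_width': 0.08676825943045247}
top {'mtx': array([[361.81121732,   0.        , 260.51846655],
       [  0.        , 361.81121732, 191.42379864],
       [  0.        ,   0.        ,   1.        ]]), 'origin': array([ 0.44301974, -0.01070505,  0.9650564 ]), 'rotation': array([ 0.70997952, -0.70082964,  0.04204442, -0.05476466])}
side {'mtx': array([[438.22392326,   0.        , 253.69676109],
       [  0.        , 438.22392326, 197.10981405],
       [  0.        ,   0.        ,   1.        ]]), 'origin': array([0.39354375, 1.02990709, 0.75759296]), 'rotation': array([-0.0939518 ,  0.87428411, -0.47426805,  0.04324553])}
```

View pics/top0.png

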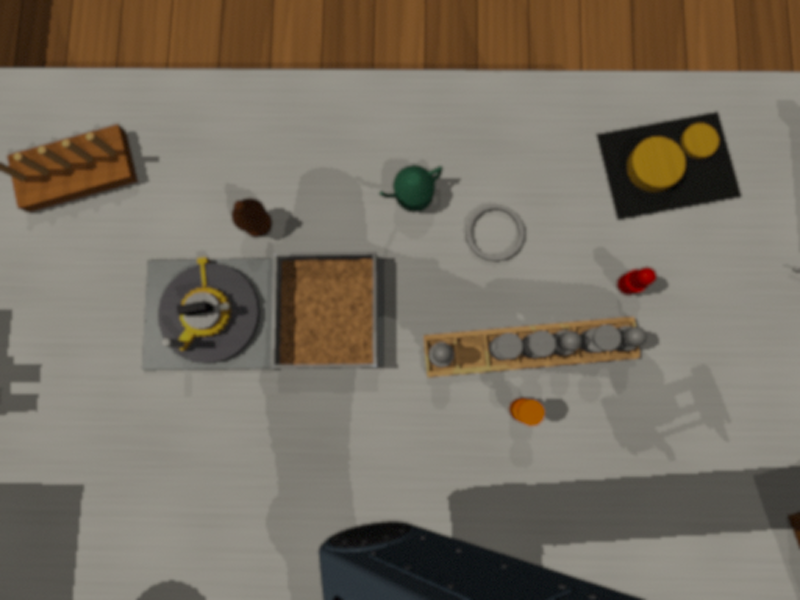

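View pics/side0.png

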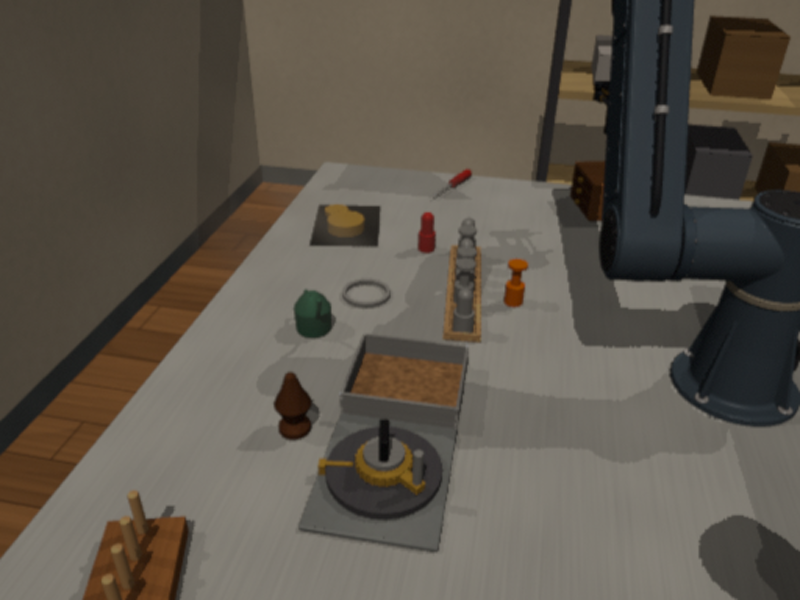

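The top view shows the rack with a dome at (440,355), an empty bay, flats at (508,346), (541,344), a dome at (570,342), a flat at (604,338) and a dome at (633,336). The stand axis is near (205,310), the pan at (327,312), the peg at about (168,343) and the index line going up to (203,262). I'll enlarge the stand and rack.

```bash
cat > h.py <<'E'
import numpy as np, cv2
from scipy.spatial.transform import Rotation as R
from rig import robot
def pix(n,P):
    c=robot.camera_params(n); p=(np.atleast_2d(P)-c['origin'])@R.from_quat(c['rotation']).as_matrix()
    p=p@c['mtx'].T; return p[:,:2]/p[:,2:]
def ray(n,uv,z):
    "native pixels -> world points at height z"
    c=robot.camera_params(n); uv=np.atleast_2d(uv).astype(float)
    d=np.c_[uv,np.ones(len(uv))]@np.linalg.inv(c['mtx']).T@R.from_quat(c['rotation']).as_matrix().T
    return c['origin']+d*((z-c['origin'][2])/d[:,2])[:,None]
def crop(n,u0,v0,w,h,k,name):
    im=robot.camera(n)[v0:v0+h,u0:u0+w,::-1]; cv2.imwrite(f'pics/{name}.png',cv2.resize(im,None,fx=k,fy=k,interpolation=cv2.INTER_CUBIC))
E
python3 - <<'E'
from h import *
a=robot.camera('top')[155:245,85:420,::-1]
a1=cv2.resize(a[:,0:165],None,fx=4.8,fy=4.8,interpolation=cv2.INTER_CUBIC)
cv2.imwrite('pics/stand.png',a1)
b=robot.camera('top')[195:250,262:422,::-1]
s=robot.camera('side')[130:230,250:350,::-1]
bb=cv2.resize(b,None,fx=5,fy=5,interpolation=cv2.INTER_CUBIC); ss=cv2.resize(s,None,fx=3.2,fy=3.2,interpolation=cv2.INTER_CUBIC)
o=np.zeros((275+320,800,3),np.uint8); o[:275]=bb; o[275:,:320]=ss
s2=cv2.resize(robot.camera('side')[255:335,195:295,::-1],None,fx=4,fy=4,interpolation=cv2.INTER_CUBIC); o[275:,400:]=s2
cv2.imwrite('pics/rack.png',o)
E
```

```text
(no output)
```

View pics/stand.png

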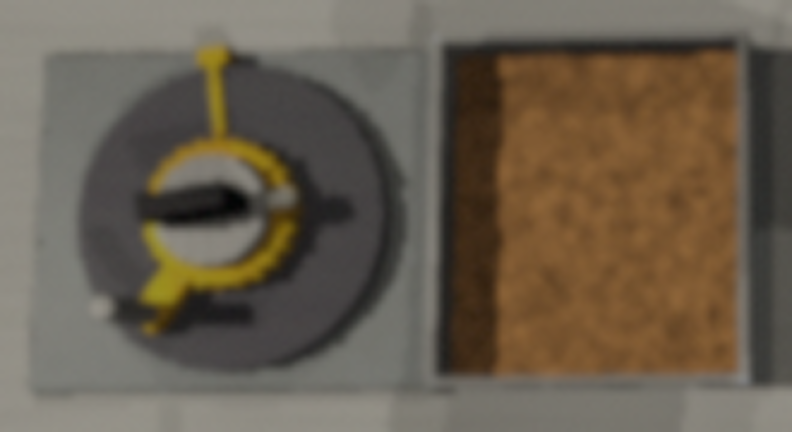

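View pics/rack.png

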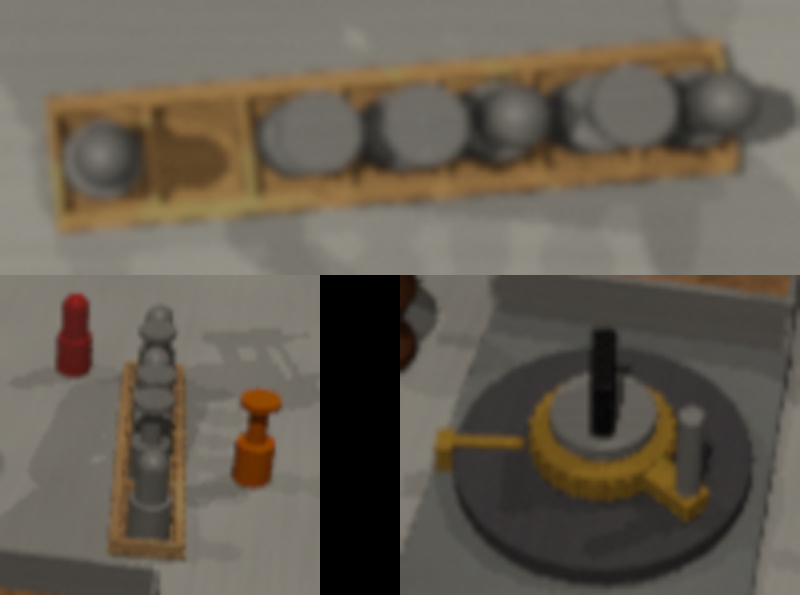

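```bash
cat > fit.py <<'E'
from h import *
from scipy.optimize import least_squares
def fit(L,x0):
    L=np.array(L,float)
    def f(p):
        c,s=np.cos(p[2]),np.sin(p[2]); W=np.c_[p[0]+c*L[:,0]-s*L[:,1],p[1]+s*L[:,0]+c*L[:,1],L[:,2]]
        return (pix('top',W)-L[:,3:]).ravel()
    r=least_squares(f,x0); return r.x,np.round(f(r.x).reshape(-1,2),1)
s=lambda x,y:(85+x/4.8,155+y/4.8)
r=lambda x,y:(262+x/5,195+y/5)
S=[(0,0,.025,*s(233,218)),(0,0,.044,*s(220,212)),(.085,-.115,.05,*s(440,40)),(.095,-.115,.05,*s(440,40)),
 (.095,-.285,.05,*s(748,38)),(-.095,-.285,.05,*s(748,382)),(-.095,-.115,.05,*s(435,382))]
del S[2]
ps,e=fit(S,[.4,.3,0]);print('stand',ps.round(4),e.tolist())
K=[(.036,.177,.018,*r(48,98)),(.036,-.177,.018,*r(722,42)),(-.036,-.177,.018,*r(742,170)),(-.036,.177,.018,*r(62,230))]
pr,e=fit(K,[.4,-.2,0]);print('rack',pr.round(4),e.tolist())
def loc(p,W): c,s_=np.cos(p[2]),np.sin(p[2]); d=W[:,:2]-p[:2]; return d@np.array([[c,-s_],[s_,c]])
for nm,uv,z in [('peg',s(103,306),.098),('pointer',s(288,195),.05),('mark in',s(218,137),.028),('mark out',s(213,62),.028),('ring',s(220,212),.044)]:
    l=loc(ps,ray('top',uv,z))[0]; print(nm,l.round(4),np.hypot(*l).round(4),np.arctan2(l[1],l[0]).round(3))
for i,(uv,z) in enumerate([((103,153),.09),((512,114),.09),((725,98),.09),((320,132),.099),((428,124),.099),((634,105),.099)]):
    W=ray('top',r(*uv),z); print(W.round(4), loc(pr,W).round(4))
for y in np.arange(-.15,.16,.05):print(y.round(2),(pr[:2]+[-np.sin(pr[2])*y,np.cos(pr[2])*y]).round(4))
E
python3 fit.py
```

```text
stand [0.5453 0.3398 0.0223] [[0.4, -0.2], [0.4, 0.2], [-0.7, -1.1], [0.6, -1.4], [0.7, 0.9], [-1.4, 1.5]]
rack [ 0.4958 -0.2023  0.0992] [[0.0, -0.6], [0.2, -1.1], [0.1, 0.9], [-0.3, 0.7]]
peg [-0.0529  0.0378] 0.0651 2.521
pointer [ 0.0086 -0.0374] 0.0383 -1.346
mark in [0.044 0.01 ] 0.0451 0.223
mark out [0.086  0.0145] 0.0872 0.167
ring [0.0005 0.0011] 0.0012 1.131
[[ 0.4811 -0.0484  0.09  ]] [[0.0006 0.1546]]
[[ 0.5025 -0.2449  0.09  ]] [[ 0.0024 -0.043 ]]
[[ 0.5115 -0.347   0.09  ]] [[ 0.0012 -0.1455]]
[[ 0.4921 -0.1513  0.099 ]] [[0.0013 0.0512]]
[[ 0.4966 -0.2026  0.099 ]] [[ 0.0007 -0.0003]]
[[ 0.5069 -0.3004  0.099 ]] [[ 0.0013 -0.0987]]
-0.15 [ 0.5107 -0.3516]
-0.1 [ 0.5057 -0.3018]
-0.05 [ 0.5008 -0.2521]
0.0 [ 0.4958 -0.2023]
0.05 [ 0.4909 -0.1526]
0.1 [ 0.4859 -0.1028]
0.15 [ 0.481  -0.0531]
```

```bash
cat >> h.py <<'E'
def plan(x,y,z,yaw_deg):
    "yaw of tool y axis in world; gives shift cm, turn deg in present tool axes, plus the pose"
    o=robot.get_obs(); A=R.from_quat(o['tool_rot']); a=np.radians(yaw_deg)
    Y=np.array([np.cos(a),np.sin(a),0]); Z=np.array([0,0,-1.]); B=R.from_matrix(np.c_[np.cross(Y,Z),Y,Z])
    print('t',round(o['time'],2),'pos',o['position'].round(4),'w',o['grip_width'].round(4),'F',o['ft_force'].round(1),'q',o['q'].round(2))
    print('shift',(A.inv().apply(np.array([x,y,z])-o['position'])*100).round(2),'turn',np.degrees((A.inv()*B).as_rotvec()).round(1))
E
python3 -c "
from h import *
plan(.511,-.349,.25,5.7)"
```

```text
Traceback (most recent call last):
  File "h.py", line 18, in plan
    print('t',round(o['time'],2),'pos',o['position'].round(4),'w',o['grip_width'].round(4),'F',o['ft_force'].round(1),'q',o['q'].round(2))
                                                                  ^^^^^^^^^^^^^^^^^^^^^
AttributeError: 'float' object has no attribute 'round'
```

```bash
sed -i "s/o\['grip_width'\].round(4)/round(o['grip_width'],4)/" h.py
python3 -c "
from h import *
plan(.511,-.349,.25,5.7)"
```

```text
t 0.3 pos [ 0.2048 -0.5903  0.2412] w 0.0867 F [-0.8  0.1  0.6] q [-1.42  0.53  1.43  0.    1.18 -0.18]
shift [ 36.84 -12.76  -0.87] turn [ -0.   -0.  -76.6]
```

Call:
{"fn": "apply_moves", "kwargs": {
  "series": [
    [3,-1,0,0,0,-7,1],
    [7,-2.4,0,0,0,-14,1],
    [10.5,-3.6,0,0,0,-21,1],
    [14,-4.8,-0.4,0,0,-28,1],
    [17,-6,-0.8,0,0,-35,1]
  ],
  "newtons": 30
}}

```text
time: 0.72
position: [0.3472, -0.4764, 0.2493]
tool_rot: [0.889, 0.458, 0.0, -0.0]
ft_force: [0.9, -0.3, -0.4]
grip_width: 0.0869
```

```bash
python3 -c "
from h import *
plan(.511,-.349,.25,5.7)"
```

```text
t 0.72 pos [ 0.3472 -0.4764  0.2493] w 0.0869 F [ 0.9 -0.3 -0.4] q [-1.13  0.47  1.52  0.    1.16 -0.51]
shift [19.88  5.93 -0.05] turn [ -0.   -0.1 -41.2]
```

Call:
{"fn": "apply_moves", "kwargs": {
  "series": [
    [4,1.2,0,0,0,-7,1],
    [8,2.4,0,0,0,-14,1],
    [12,3.6,0,0,0,-21,1],
    [16,4.8,0,0,0,-28,1],
    [19.6,5.9,0,0,0,-35,1]
  ]
}}

```text
time: 1.13
position: [0.5101, -0.3519, 0.2496]
tool_rot: [0.71, 0.704, 0.0, 0.0]
ft_force: [-1.1, -0.2, -0.7]
grip_width: 0.087
```

Call:
{"fn": "apply_moves", "kwargs": {
  "series": [
    [0,0,0,0,0,-6,1],
    [0,0,0,0,0,-6,1],
    [0,0,0,0,0,-6,1]
  ]
}}

```text
time: 1.38
position: [0.5085, -0.3535, 0.2494]
tool_rot: [0.675, 0.737, -0.0, -0.0]
ft_force: [-0.8, 0.1, 0.1]
grip_width: 0.0868
```

```bash
python3 - <<'E'
from h import *
plan(.511,-.349,.25,5.7)
crop('side',230,100,170,130,4.6,'hover')
E
```

```text
t 1.38 pos [ 0.5085 -0.3535  0.2494] w 0.0868 F [-0.8  0.1  0.1] q [-0.79  0.51  1.44 -0.    1.19 -0.88]
shift [ 0.43  0.29 -0.06] turn [-0.   0.  -0.7]
```

View pics/hover.png

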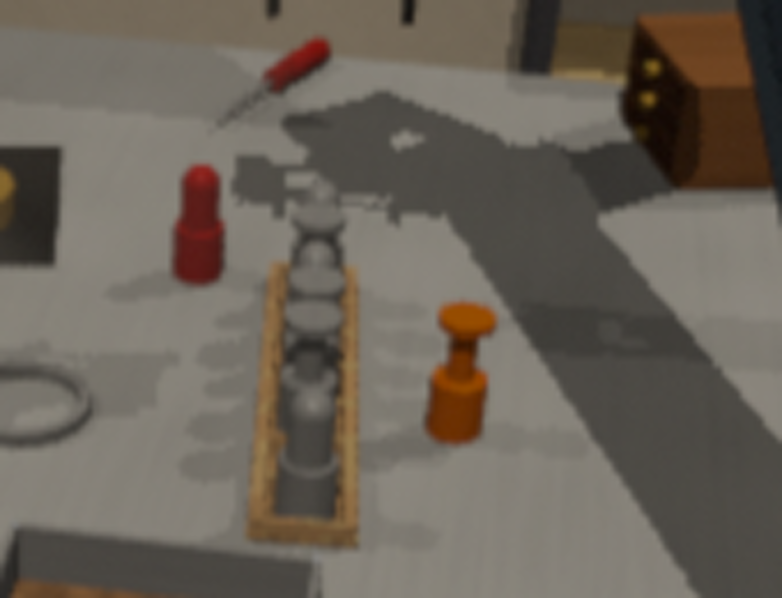

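Call:
{"fn": "apply_moves", "kwargs": {
  "series": [
    [0.4,0.25,3.5,0,0,-0.6,1],
    [0.4,0.25,7.5,0,0,-0.6,1],
    [0.4,0.25,11.5,0,0,-0.6,1],
    [0.4,0.25,15,0,0,-0.6,1],
    [0.4,0.25,17.6,0,0,-0.6,1]
  ]
}}

```text
time: 1.85
position: [0.5081, -0.35, 0.0706]
tool_rot: [0.673, 0.74, -0.0, -0.002]
ft_force: [-0.3, -0.4, -1.0]
grip_width: 0.0872
```

Call:
{"fn": "apply_moves", "kwargs": {
  "series": [
    [0,0,0,0,0,0,1],
    [0,0,0,0,0,0,0],
    [0,0,0,0,0,0,0],
    [0,0,0,0,0,0,0],
    [0,0,0,0,0,0,0]
  ]
}}

```text
time: 2.27
position: [0.5116, -0.351, 0.076]
tool_rot: [0.671, 0.741, -0.0, 0.002]
ft_force: [0.7, -0.6, 0.1]
grip_width: 0.0678
```

Call:
{"fn": "apply_moves", "kwargs": {
  "series": [
    [0,0,0,0,0,0,0],
    [0,0,0,0,0,0,0],
    [0,0,0,0,0,0,0]
  ]
}}

```text
time: 2.52
position: [0.5109, -0.3498, 0.0744]
tool_rot: [0.671, 0.742, -0.0, 0.001]
ft_force: [1.1, -0.1, -0.4]
grip_width: 0.0484
```

Call:
{"fn": "apply_moves", "kwargs": {
  "series": [
    [0,0,0,0,0,0,0],
    [0,0,0,0,0,0,0],
    [0,0,0,0,0,0,0],
    [0,0,0,0,0,0,0],
    [0,0,0,0,0,0,0]
  ]
}}

```text
time: 2.93
position: [0.5108, -0.3496, 0.0736]
tool_rot: [0.671, 0.742, 0.0, 0.0]
ft_force: [0.7, 0.7, 0.8]
grip_width: 0.0291
```

Call:
{"fn": "apply_moves", "kwargs": {
  "series": [
    [0,0,-1,0,0,0,0],
    [0,0,-3,0,0,0,0],
    [0,0,-6,0,0,0,0],
    [0,0,-9.5,0,0,0,0],
    [0,0,-13,0,0,0,0]
  ]
}}

```text
time: 3.35
position: [0.5093, -0.3486, 0.2038]
tool_rot: [0.671, 0.742, -0.0, -0.002]
ft_force: [0.4, -0.1, -4.2]
grip_width: 0.0292
```

```bash
python3 - <<'E'
from h import *
c,s=np.cos(.03),np.sin(.03)
for l in [(.04,-.238),(.04,-.162),(-.04,-.2)]: print(l,.5453+c*l[0]-s*l[1],.3398+s*l[0]+c*l[1])
plan(.5453+c*.04+s*.162,.3398+s*.04-c*.162,.205,5.7)
E
```

```text
(0.04, -0.238) 0.5924209303981536 0.10310691197584079
(0.04, -0.162) 0.5901412723827638 0.17907271454076382
(-0.04, -0.2) 0.5113170986905395 0.13869017324210264
t 3.35 pos [ 0.5093 -0.3486  0.2038] w 0.0292 F [ 0.4 -0.1 -4.2] q [-0.78  0.56  1.49 -0.    1.1  -0.88]
shift [51.7 13.3  0. ] turn [-0.2 -0.2  0. ]
```

Call:
{"fn": "apply_moves", "kwargs": {
  "series": [
    [2.7,0.7,0,0,0,0,0],
    [6.2,1.6,0,0,0,0,0],
    [9.7,2.5,0,0,0,0,0],
    [13.2,3.4,0,0,0,0,0],
    [16.7,4.3,0,0,0,0,0]
  ],
  "newtons": 40
}}

```text
time: 3.77
position: [0.5357, -0.1773, 0.2034]
tool_rot: [0.671, 0.741, -0.0, -0.001]
ft_force: [0.9, -0.5, -3.1]
grip_width: 0.0294
```

Call:
{"fn": "apply_moves", "kwargs": {
  "series": [
    [3.5,0.9,0,0,0,0,0],
    [7,1.8,0,0,0,0,0],
    [10.5,2.7,0,0,0,0,0],
    [14,3.6,0,0,0,0,0],
    [17.5,4.5,0,0,0,0,0]
  ]
}}

```text
time: 4.18
position: [0.563, 0.0013, 0.2034]
tool_rot: [0.671, 0.741, -0.001, -0.001]
ft_force: [1.5, -0.3, -3.6]
grip_width: 0.0292
```

Call:
{"fn": "apply_moves", "kwargs": {
  "series": [
    [3.5,0.9,0,0,0,0,0],
    [7,1.8,0,0,0,0,0],
    [10.5,2.7,0,0,0,0,0],
    [14,3.6,0,0,0,0,0],
    [17.5,4.5,0,0,0,0,0]
  ]
}}

```text
time: 4.6
position: [0.5903, 0.1796, 0.2032]
tool_rot: [0.671, 0.742, -0.001, -0.001]
ft_force: [0.8, 0.6, -4.1]
grip_width: 0.0294
```

Call:
{"fn": "apply_moves", "kwargs": {
  "series": [
    [0,0,0,0,0,0,0],
    [0,0,0,0,0,0,0],
    [0,0,0,0,0,0,0]
  ]
}}

```text
time: 4.85
position: [0.5903, 0.1778, 0.203]
tool_rot: [0.671, 0.742, -0.001, -0.0]
ft_force: [-0.2, 0.6, -5.2]
grip_width: 0.0292
```

```bash
python3 - <<'E'
from h import *
plan(.590,.179,.083,5.7)
a=cv2.resize(robot.camera('side')[170:360,170:350,::-1],(568,600),interpolation=cv2.INTER_CUBIC)
cv2.imwrite('pics/c1.png',a)
E
```

```text
t 4.85 pos [0.5903 0.1778 0.203 ] w 0.0292 F [-0.2  0.6 -5.2] q [ 0.11  0.56  1.49 -0.    1.09  0.01]
shift [1.3e-01 1.0e-02 1.2e+01] turn [-0.1  0.1  0.1]
```

View pics/c1.png

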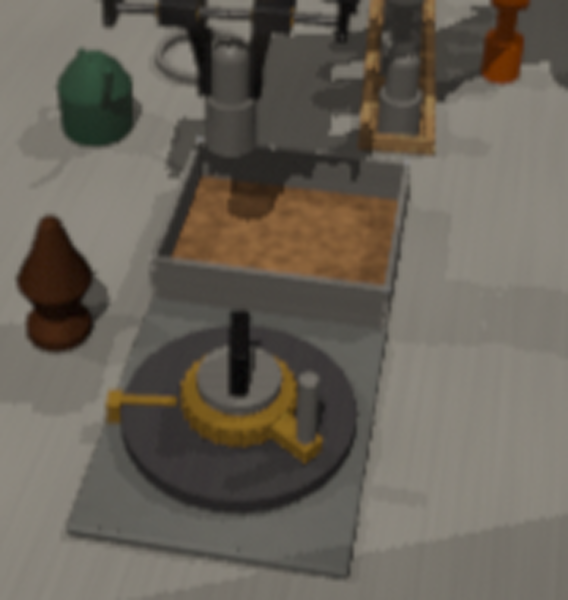

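Call:
{"fn": "apply_moves", "kwargs": {
  "series": [
    [0.1,0,3,0,0,0,0],
    [0.1,0,6.2,0,0,0,0],
    [0.1,0,9.2,0,0,0,0],
    [0.1,0,11.4,0,0,0,0],
    [0.1,0,12.4,0,0,0,0]
  ]
}}

```text
time: 5.32
position: [0.5886, 0.1768, 0.0767]
tool_rot: [0.672, 0.741, -0.003, -0.002]
ft_force: [-10.7, -1.7, 47.3]
grip_width: 0.0296
```

Call:
{"fn": "apply_moves", "kwargs": {
  "series": [
    [0,0,0,0,0,0,0],
    [0,0,0,0,0,0,0],
    [0,0,0.1,0,0,0,0.5],
    [0,0,0.1,0,0,0,0.8],
    [0,0,0.1,0,0,0,0.9]
  ]
}}

```text
time: 5.73
position: [0.5925, 0.179, 0.0801]
tool_rot: [0.671, 0.741, 0.001, 0.001]
ft_force: [0.4, -0.1, 0.5]
grip_width: 0.0415
```

Call:
{"fn": "apply_moves", "kwargs": {
  "series": [
    [0,0,0,0,0,0,1],
    [0,0,0,0,0,0,1],
    [0,0,0,0,0,0,1],
    [0,0,0,0,0,0,1],
    [0,0,-2,0,0,0,1]
  ]
}}

```text
time: 6.15
position: [0.5885, 0.1787, 0.0955]
tool_rot: [0.671, 0.742, -0.003, -0.003]
ft_force: [-0.4, 0.4, -0.1]
grip_width: 0.0743
```

Call:
{"fn": "apply_moves", "kwargs": {
  "series": [
    [0,0,-3,0,0,0,1],
    [0,0,-6,0,0,0,1],
    [0,0,-9,0,0,0,1],
    [0,0,-12,0,0,0,1]
  ]
}}

```text
time: 6.48
position: [0.5909, 0.1791, 0.2198]
tool_rot: [0.671, 0.742, -0.0, -0.0]
ft_force: [0.3, -0.2, -0.2]
grip_width: 0.0866
```

```bash
python3 - <<'E'
from h import *
plan(.5017,-.2475,.205,5.7)
E
```

```text
t 6.48 pos [0.5909 0.1791 0.2198] w 0.0866 F [ 0.3 -0.2 -0.2] q [ 0.11  0.54  1.47 -0.    1.13  0.01]
shift [-41.55 -13.13   1.49] turn [-0.  0.  0.]
```

Call:
{"fn": "apply_moves", "kwargs": {
  "series": [
    [-2.8,-0.9,0,0,0,0,1],
    [-6.6,-2.1,0,0,0,0,1],
    [-10.4,-3.3,0,0,0,0,1],
    [-14.2,-4.5,0,0,0,0,1],
    [-18,-5.7,0,0,0,0,1]
  ]
}}

```text
time: 6.9
position: [0.5518, -0.007, 0.2188]
tool_rot: [0.671, 0.742, 0.0, 0.0]
ft_force: [0.8, -0.0, 0.8]
grip_width: 0.0867
```

Call:
{"fn": "apply_moves", "kwargs": {
  "series": [
    [-3.9,-1.2,0,0,0,0,1],
    [-7.8,-2.5,0,0,0,0,1],
    [-11.7,-3.7,0,0,0,0,1],
    [-15.6,-4.9,0,0,0,0,1],
    [-19.5,-6.2,0,0,0,0,1]
  ]
}}

```text
time: 7.32
position: [0.5096, -0.2077, 0.2187]
tool_rot: [0.671, 0.742, 0.0, 0.0]
ft_force: [1.4, 1.0, -0.2]
grip_width: 0.087
```

Call:
{"fn": "apply_moves", "kwargs": {
  "series": [
    [-4,-1.2,0,0,0,0,1],
    [-4,-1.2,0,0,0,0,1],
    [-4,-1.2,0,0,0,0,1],
    [-4,-1.2,0,0,0,0,1]
  ]
}}

```text
time: 7.65
position: [0.5019, -0.2466, 0.2183]
tool_rot: [0.671, 0.741, 0.0, -0.001]
ft_force: [-0.4, 0.3, 0.5]
grip_width: 0.0873
```

```bash
python3 - <<'E'
from h import *
plan(.5017,-.2475,.0735,5.7)
a=cv2.resize(robot.camera('side')[130:330,180:350,::-1],(510,600),interpolation=cv2.INTER_CUBIC)
cv2.imwrite('pics/c2.png',a)
E
```

```text
t 7.65 pos [ 0.5019 -0.2466  0.2183] w 0.0873 F [-0.4  0.3  0.5] q [-0.66  0.47  1.62  0.    1.05 -0.76]
shift [-0.1  -0.02 14.48] turn [-0.  -0.1 -0. ]
```

View pics/c2.png

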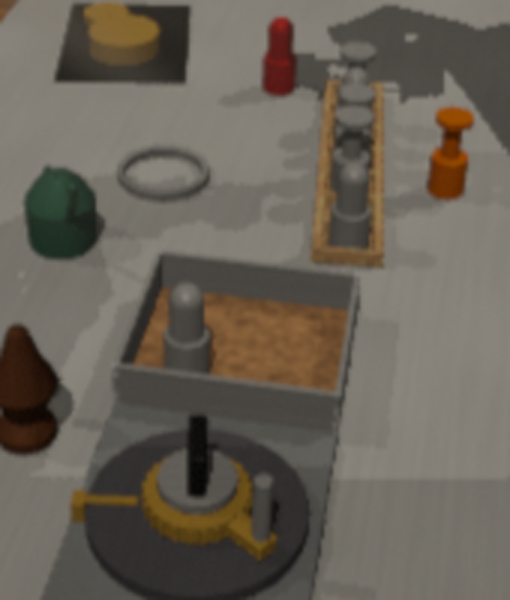

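Call:
{"fn": "apply_moves", "kwargs": {
  "series": [
    [0,0,3.2,0,0,0,1],
    [0,0,7,0,0,0,1],
    [0,0,10.6,0,0,0,1],
    [0,0,13,0,0,0,1],
    [0,0,14.5,0,0,0,1]
  ]
}}

```text
time: 8.12
position: [0.5012, -0.2436, 0.0707]
tool_rot: [0.67, 0.743, -0.0, -0.003]
ft_force: [0.4, 0.9, 0.3]
grip_width: 0.0872
```

Call:
{"fn": "apply_moves", "kwargs": {
  "series": [
    [0,0,0,0,0,0,0.6],
    [0,0,0,0,0,0,0],
    [0,0,0,0,0,0,0],
    [0,0,0,0,0,0,0],
    [0,0,0,0,0,0,0]
  ]
}}

```text
time: 8.53
position: [0.5032, -0.2472, 0.0751]
tool_rot: [0.671, 0.742, 0.0, 0.001]
ft_force: [-0.3, 0.5, -0.4]
grip_width: 0.0618
```

Call:
{"fn": "apply_moves", "kwargs": {
  "series": [
    [0,0,0,0,0,0,0],
    [0,0,0,0,0,0,0],
    [0,0,0,0,0,0,0],
    [0,0,0,0,0,0,0],
    [0,0,0,0,0,0,0]
  ]
}}

```text
time: 8.95
position: [0.5024, -0.2471, 0.0737]
tool_rot: [0.671, 0.741, 0.0, 0.0]
ft_force: [-0.9, 0.7, -0.2]
grip_width: 0.0293
```

Call:
{"fn": "apply_moves", "kwargs": {
  "series": [
    [0,0,0,0,0,0,0],
    [0,0,-1,0,0,0,0],
    [0,0,-3.5,0,0,0,0],
    [0,0,-7,0,0,0,0],
    [0,0,-10.5,0,0,0,0]
  ]
}}

```text
time: 9.37
position: [0.5009, -0.246, 0.1787]
tool_rot: [0.671, 0.742, -0.0, -0.002]
ft_force: [0.9, -0.6, -3.9]
grip_width: 0.0291
```

```bash
python3 - <<'E'
from h import *
plan(.5924,.103,.205,5.7)
E
```

```text
t 9.37 pos [ 0.5009 -0.246   0.1787] w 0.0291 F [ 0.9 -0.6 -3.9] q [-0.66  0.52  1.66 -0.    0.96 -0.76]
shift [33.82 12.57 -2.57] turn [-0.2 -0.2  0. ]
```

Call:
{"fn": "apply_moves", "kwargs": {
  "series": [
    [2.4,0.9,-1.5,0,0,0,0],
    [5.6,2.1,-2.5,0,0,0,0],
    [9.1,3.4,-2.5,0,0,0,0],
    [12.6,4.7,-2.5,0,0,0,0],
    [16.1,6,-2.5,0,0,0,0]
  ]
}}

```text
time: 9.78
position: [0.5453, -0.0791, 0.204]
tool_rot: [0.671, 0.741, -0.0, -0.0]
ft_force: [1.4, 0.1, -3.0]
grip_width: 0.0292
```

Call:
{"fn": "apply_moves", "kwargs": {
  "series": [
    [3.5,1.3,0,0,0,0,0],
    [7,2.6,0,0,0,0,0],
    [10.5,3.9,0,0,0,0,0],
    [14,5.2,0,0,0,0,0],
    [16.4,6.1,0,0,0,0,0]
  ]
}}

```text
time: 10.2
position: [0.5897, 0.0919, 0.2035]
tool_rot: [0.67, 0.742, 0.0, -0.001]
ft_force: [0.8, -0.2, -3.8]
grip_width: 0.0289
```

Call:
{"fn": "apply_moves", "kwargs": {
  "series": [
    [1.3,0.45,0,0,0,0,0],
    [1.3,0.45,0,0,0,0,0],
    [1.3,0.45,0,0,0,0,0],
    [1.3,0.45,0,0,0,0,0]
  ]
}}

```text
time: 10.53
position: [0.5927, 0.1007, 0.2033]
tool_rot: [0.671, 0.741, -0.001, -0.0]
ft_force: [-0.8, -0.9, -3.1]
grip_width: 0.0292
```

```bash
python3 - <<'E'
from h import *
plan(.5924,.103,.0785,5.7)
a=cv2.resize(robot.camera('side')[170:330,180:330,::-1],(562,600),interpolation=cv2.INTER_CUBIC)
cv2.imwrite('pics/c3.png',a)
E
```

```text
t 10.53 pos [0.5927 0.1007 0.2033] w 0.0292 F [-0.8 -0.9 -3.1] q [-0.02  0.54  1.53 -0.    1.07 -0.12]
shift [2.400e-01 1.000e-02 1.248e+01] turn [-0.1  0.  -0. ]
```

View pics/c3.png

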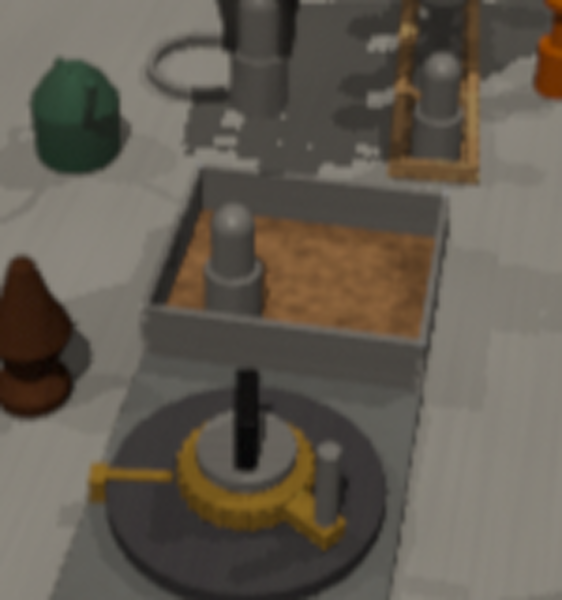

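Call:
{"fn": "apply_moves", "kwargs": {
  "series": [
    [0.1,0,3,0,0,0,0],
    [0.2,0,6.4,0,0,0,0],
    [0.2,0,9.4,0,0,0,0],
    [0.2,0,11.2,0,0,0,0],
    [0.2,0,11.8,0,0,0,0]
  ]
}}

```text
time: 11.0
position: [0.5906, 0.1021, 0.0822]
tool_rot: [0.672, 0.741, -0.003, -0.003]
ft_force: [-0.7, 0.6, -3.1]
grip_width: 0.029
```

Call:
{"fn": "apply_moves", "kwargs": {
  "series": [
    [0,0,0,0,0,0,0],
    [0,0,0.3,0,0,0,0],
    [0,0,0.6,0,0,0,0],
    [0,0,0.65,0,0,0,0.5],
    [0,0,0.65,0,0,0,0.9]
  ]
}}

```text
time: 11.42
position: [0.5944, 0.1038, 0.0806]
tool_rot: [0.671, 0.742, 0.001, 0.001]
ft_force: [0.1, 0.9, -0.0]
grip_width: 0.0364
```

Call:
{"fn": "apply_moves", "kwargs": {
  "series": [
    [0,0,0,0,0,0,1],
    [0,0,0,0,0,0,1],
    [0,0,0,0,0,0,1],
    [0,0,0,0,0,0,1],
    [0,0,-1.5,0,0,0,1]
  ]
}}

```text
time: 11.83
position: [0.5913, 0.1039, 0.092]
tool_rot: [0.671, 0.742, -0.002, -0.002]
ft_force: [-0.6, 0.2, 0.6]
grip_width: 0.0678
```

Call:
{"fn": "apply_moves", "kwargs": {
  "series": [
    [0,0,-3,0,0,0,1],
    [0,0,-6,0,0,0,1],
    [0,0,-9,0,0,0,1],
    [0,0,-12,0,0,0,1]
  ]
}}

```text
time: 12.17
position: [0.5929, 0.1039, 0.2154]
tool_rot: [0.671, 0.742, -0.0, -0.0]
ft_force: [-0.2, -1.0, 1.2]
grip_width: 0.0859
```

```bash
python3 - <<'E'
from h import *
plan(.4812,-.050,.21,5.7)
E
```

```text
t 12.17 pos [0.5929 0.1039 0.2154] w 0.0859 F [-0.2 -1.   1.2] q [-0.01  0.53  1.52  0.    1.1  -0.11]
shift [-14.2  -12.65   0.54] turn [-0. -0.  0.]
```

Call:
{"fn": "apply_moves", "kwargs": {
  "series": [
    [-2.4,-2.2,0,0,0,0,1],
    [-5.2,-4.6,0,0,0,0,1],
    [-8,-7.1,0,0,0,0,1],
    [-10.8,-9.6,0,0,0,0,1],
    [-13.4,-11.9,0.5,0,0,0,1]
  ]
}}

```text
time: 12.58
position: [0.4874, -0.0425, 0.21]
tool_rot: [0.671, 0.742, 0.0, 0.001]
ft_force: [0.0, -0.5, 0.3]
grip_width: 0.0871
```

Call:
{"fn": "apply_moves", "kwargs": {
  "series": [
    [-0.8,-0.7,0,0,0,0,1],
    [-0.8,-0.7,0,0,0,0,1],
    [-0.8,-0.7,0,0,0,0,1],
    [-0.8,-0.7,0,0,0,0,1]
  ]
}}

```text
time: 12.92
position: [0.4832, -0.0495, 0.2094]
tool_rot: [0.671, 0.742, 0.001, 0.001]
ft_force: [0.5, -0.7, -0.2]
grip_width: 0.0871
```

```bash
python3 - <<'E'
from h import *
plan(.4812,-.050,.0735,5.7)
a=cv2.resize(robot.camera('side')[130:330,180:350,::-1],(510,600),interpolation=cv2.INTER_CUBIC)
cv2.imwrite('pics/c4.png',a)
E
```

```text
t 12.92 pos [ 0.4832 -0.0495  0.2094] w 0.0871 F [ 0.5 -0.7 -0.2] q [-0.33  0.39  1.81  0.    0.94 -0.43]
shift [-0.03 -0.23 13.59] turn [0.1 0.  0. ]
```

View pics/c4.png

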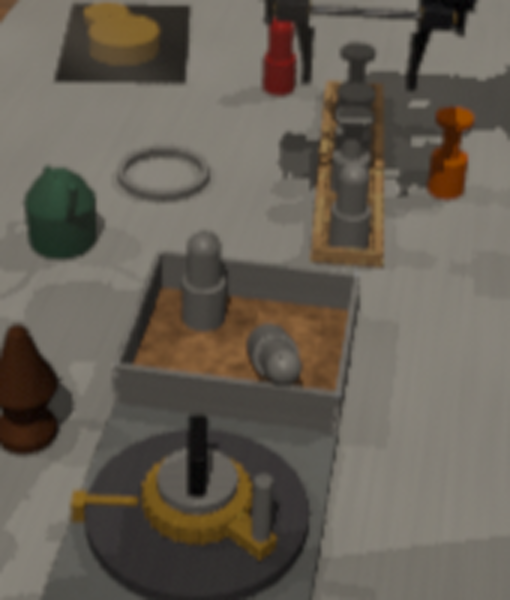

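The second weight stands in the pan. The first one has been knocked over and lies near (272,355), which is still allowed. I'll locate it from the top before placing the third.

```bash
python3 - <<'E'
from h import *
a=cv2.resize(robot.camera('top')[155:250,85:300,::-1],None,fx=3.6,fy=3.6,interpolation=cv2.INTER_CUBIC)
cv2.imwrite('pics/c5.png',a)
E
```

```text
(no output)
```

View pics/c5.png

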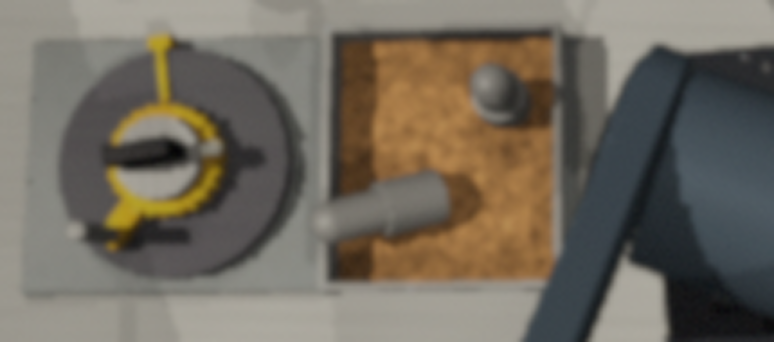

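```bash
python3 - <<'E'
from h import *
s=lambda x,y:(85+x/3.6,155+y/3.6)
def loc(W,th=.03):
    c,s_=np.cos(th),np.sin(th); d=W[:,:2]-[.5453,.3398]; return (d@np.array([[c,-s_],[s_,c]])+[0,.2]).round(4)
for nm,uv,z in [('dome tip',(315,223),.06),('foot end',(448,196),.035),('foot/stem',(388,209),.045),('w2 dome',(490,83),.09),('w2foot',(500,102),.03)]:
    W=ray('top',s(*uv),z); print(nm,W.round(4),loc(W))
for x,y in((273,352),(284,364),(262,340),(255,333)): print(ray('side',(180+x/3,130+y/3),.04).round(3))
E
```

```text
dome tip [[0.5004 0.2267 0.06  ]] [[-0.0483  0.0883]]
foot end [[0.5226 0.1383 0.035 ]] [[-0.0287 -0.0007]]
foot/stem [[0.512  0.1791 0.045 ]] [[-0.0381  0.0403]]
w2 dome [[0.5956 0.1033 0.09  ]] [[ 0.0432 -0.0379]]
w2foot [[0.5921 0.1034 0.03  ]] [[ 0.0397 -0.0377]]
[[0.519 0.171 0.04 ]]
[[0.507 0.184 0.04 ]]
[[0.531 0.157 0.04 ]]
[[0.538 0.149 0.04 ]]
```

Call:
{"fn": "apply_moves", "kwargs": {
  "series": [
    [0,-0.2,3.2,0,0,0,1],
    [0,-0.2,7,0,0,0,1],
    [0,-0.2,10.2,0,0,0,1],
    [0,-0.2,12.6,0,0,0,1],
    [0,-0.2,13.6,0,0,0,1]
  ]
}}

```text
time: 13.43
position: [0.479, -0.0487, 0.0701]
tool_rot: [0.67, 0.742, -0.001, -0.002]
ft_force: [0.2, -0.2, 0.4]
grip_width: 0.0871
```

Call:
{"fn": "apply_moves", "kwargs": {
  "series": [
    [0,0,0,0,0,0,0.6],
    [0,0,0,0,0,0,0],
    [0,0,0,0,0,0,0],
    [0,0,0,0,0,0,0],
    [0,0,0,0,0,0,0]
  ]
}}

```text
time: 13.85
position: [0.481, -0.0504, 0.0744]
tool_rot: [0.671, 0.742, 0.001, 0.001]
ft_force: [-0.7, -0.0, -0.8]
grip_width: 0.0613
```

Call:
{"fn": "apply_moves", "kwargs": {
  "series": [
    [0,0,0,0,0,0,0],
    [0,0,0,0,0,0,0],
    [0,0,0,0,0,0,0],
    [0,0,0,0,0,0,0],
    [0,0,0,0,0,0,0]
  ]
}}

```text
time: 14.27
position: [0.4803, -0.0503, 0.0732]
tool_rot: [0.671, 0.741, 0.0, 0.0]
ft_force: [0.6, 0.4, -0.4]
grip_width: 0.029
```

Call:
{"fn": "apply_moves", "kwargs": {
  "series": [
    [0,0,0,0,0,0,0],
    [0,0,-1,0,0,0,0],
    [0,0,-3.5,0,0,0,0],
    [0,0,-7,0,0,0,0],
    [0,0,-10.5,0,0,0,0]
  ]
}}

```text
time: 14.68
position: [0.4781, -0.0496, 0.1782]
tool_rot: [0.671, 0.742, -0.001, -0.003]
ft_force: [0.3, -0.4, -4.6]
grip_width: 0.0293
```

```bash
python3 - <<'E'
from h import *
plan(.5975,.1815,.205,5.7)
E
```

```text
t 14.68 pos [ 0.4781 -0.0496  0.1782] w 0.0293 F [ 0.3 -0.4 -4.6] q [-0.34  0.44  1.85 -0.    0.86 -0.44]
shift [21.81 14.17 -2.7 ] turn [-0.3 -0.1  0. ]
```

Call:
{"fn": "apply_moves", "kwargs": {
  "series": [
    [2,1.3,-1.5,0,0,0,0],
    [5,3.2,-2.7,0,0,0,0],
    [8,5.2,-2.7,0,0,0,0],
    [11,7.1,-2.7,0,0,0,0],
    [14,9.1,-2.7,0,0,0,0]
  ]
}}

```text
time: 15.1
position: [0.5556, 0.0996, 0.2052]
tool_rot: [0.671, 0.741, -0.001, -0.001]
ft_force: [0.7, -0.1, -6.1]
grip_width: 0.0289
```

Call:
{"fn": "apply_moves", "kwargs": {
  "series": [
    [3,1.9,0,0,0,0,0],
    [6,3.9,0,0,0,0,0],
    [7.5,4.9,0,0,0,0,0],
    [7.5,4.9,0,0,0,0,0],
    [7.5,4.9,0,0,0,0,0]
  ]
}}

```text
time: 15.52
position: [0.5965, 0.1785, 0.204]
tool_rot: [0.67, 0.742, -0.002, -0.001]
ft_force: [-0.9, -0.1, -4.0]
grip_width: 0.0292
```

```bash
python3 - <<'E'
from h import *
plan(.5975,.1815,.0785,5.7)
E
```

```text
t 15.52 pos [0.5965 0.1785 0.204 ] w 0.0292 F [-0.9 -0.1 -4. ] q [ 0.11  0.57  1.47 -0.    1.1   0.01]
shift [ 0.29  0.18 12.55] turn [-0.2  0.   0.2]
```

Call:
{"fn": "apply_moves", "kwargs": {
  "series": [
    [0.1,0,3,0,0,0,0],
    [0.3,0.1,6.4,0,0,0,0],
    [0.3,0.1,9.4,0,0,0,0],
    [0.3,0.1,11.2,0,0,0,0],
    [0.3,0.1,11.9,0,0,0,0]
  ]
}}

```text
time: 15.93
position: [0.5945, 0.1789, 0.0822]
tool_rot: [0.671, 0.741, -0.004, -0.003]
ft_force: [-0.6, 0.8, -5.2]
grip_width: 0.029
```

Call:
{"fn": "apply_moves", "kwargs": {
  "series": [
    [0,0,0,0,0,0,0],
    [0,0,0.3,0,0,0,0],
    [0,0,0.6,0,0,0,0],
    [0,0,0.65,0,0,0,0.5],
    [0,0,0.65,0,0,0,0.65]
  ]
}}

```text
time: 16.35
position: [0.6001, 0.1809, 0.0815]
tool_rot: [0.671, 0.742, 0.001, 0.001]
ft_force: [-0.3, -1.0, 0.1]
grip_width: 0.036
```

Call:
{"fn": "apply_moves", "kwargs": {
  "series": [
    [0,0,0,0,0,0,0.65],
    [0,0,0,0,0,0,0.65],
    [0,0,0,0,0,0,0.65],
    [0,0,-1,0,0,0,0.65],
    [0,0,-3.5,0,0,0,0.65]
  ]
}}

```text
time: 16.77
position: [0.5962, 0.1805, 0.1125]
tool_rot: [0.671, 0.742, -0.003, -0.002]
ft_force: [0.1, 0.3, 0.5]
grip_width: 0.0556
```

Call:
{"fn": "apply_moves", "kwargs": {
  "series": [
    [0,0,-3,0,0,0,0.65],
    [0,0,-6,0,0,0,0.65],
    [0,0,-9.5,0,0,0,0.65],
    [0,0,-9.5,0,0,0,0.65]
  ]
}}

```text
time: 17.1
position: [0.603, 0.1816, 0.218]
tool_rot: [0.671, 0.742, 0.006, 0.005]
ft_force: [0.8, 0.8, 0.7]
grip_width: 0.0565
```

```bash
python3 - <<'E'
from h import *
plan(.5175,.159,.205,-12)
a=cv2.resize(robot.camera('side')[170:330,180:330,::-1],(562,600),interpolation=cv2.INTER_CUBIC)
cv2.imwrite('pics/c6.png',a)
E
```

```text
t 17.1 pos [0.603  0.1816 0.218 ] w 0.0565 F [0.8 0.8 0.7] q [0.12 0.55 1.46 0.   1.12 0.01]
shift [-1.39 -8.76  1.17] turn [ 0.9 -0.2 17.7]
```

View pics/c6.png

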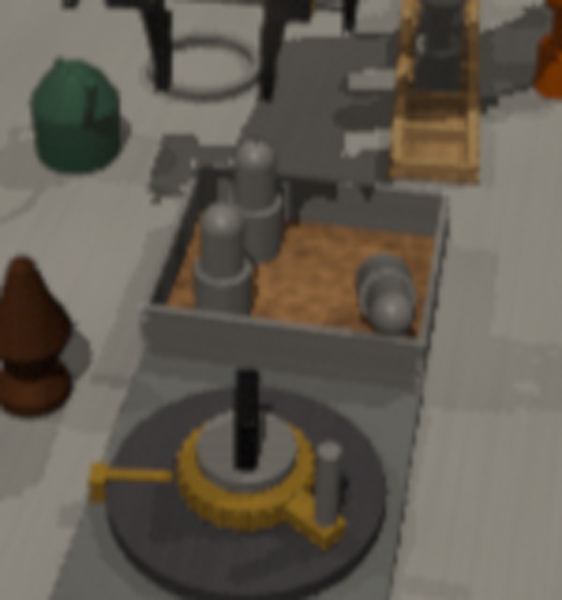

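```bash
python3 - <<'E'
from h import *
a=cv2.resize(robot.camera('top')[155:250,85:250,::-1],None,fx=4.8,fy=4.8,interpolation=cv2.INTER_CUBIC)
cv2.imwrite('pics/c7.png',a)
E
```

```text
(no output)
```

View pics/c7.png

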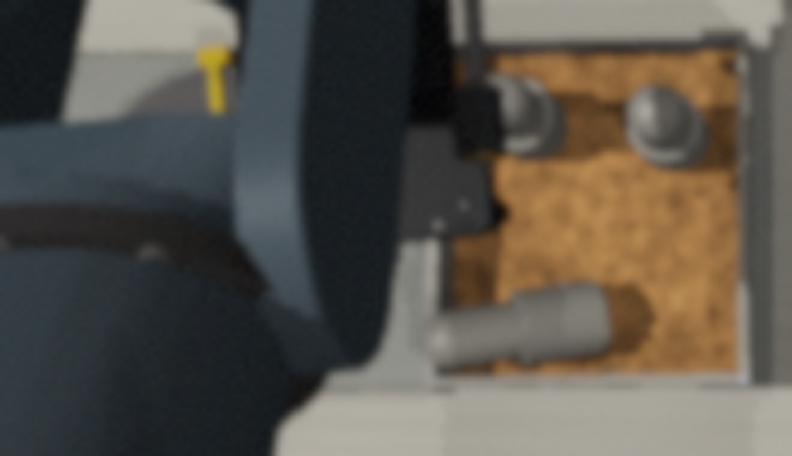

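```bash
python3 - <<'E'
from h import *
s4=lambda x,y:(195+(x-400)/4,255+(y-275)/4); s6=lambda x,y:(180+x/3.75,170+y/3.75); t=lambda x,y:(85+x/4.8,155+y/4.8)
C=np.array([.5453,.3398])
for nm,c,uv,z in [('peg side',"side",s4(691,412),.098),('peg side6',"side",s6(329,449),.098),('peg top',"top",t(103,306),.098),
  ('disc centre side',"side",s4(604,412),.056),('ring c side','side',s4(602,453),.044),('drum side','side',s4(603,457),.025),
  ('mark in side','side',s4(524,442),.028),('mark out side','side',s4(448,440),.028),('mark in top','top',t(218,137),.028),('mark out top','top',t(213,62),.028),
  ('bar top centre side','side',s4(603,331),.096),('bar top: a','top',t(140,208),.096),('bar b','top',t(248,200),.056),('ptr top','top',t(290,195),.05)]:
    W=ray(c,uv,z)[0]; d=W[:2]-C; print(nm,W[:2].round(4),np.hypot(*d).round(4),np.degrees(np.arctan2(d[1],d[0])).round(1))
W=ray('top',[t(525,330),t(437,335),t(610,317)],.03); print(W.round(3))
plan(.4906,.3757,.21,55)
E
```

```text
peg side [0.4917 0.376 ] 0.0647 146.0
peg side6 [0.4915 0.3774] 0.0657 145.1
peg top [0.4916 0.3765] 0.0651 145.7
disc centre side [0.545  0.3449] 0.0051 93.5
ring c side [0.5418 0.3638] 0.0243 98.3
drum side [0.5445 0.3489] 0.0091 94.7
mark in side [0.5899 0.3503] 0.0459 13.2
mark out side [0.6322 0.3582] 0.0888 11.9
mark in top [0.5891 0.3508] 0.0451 14.1
mark out top [0.631  0.3562] 0.0873 10.9
bar top centre side [0.5505 0.3238] 0.0169 -72.1
bar top: a [0.5416 0.3621] 0.0226 99.5
bar b [0.5511 0.3218] 0.0189 -72.2
ptr top [0.5547 0.3016] 0.0393 -76.1
[[0.485 0.177 0.03 ]
 [0.482 0.224 0.03 ]
 [0.493 0.131 0.03 ]]
t 17.2 pos [0.5997 0.181  0.2124] w 0.0568 F [ 0.2 -1.1 -0.9] q [ 0.12  0.56  1.46 -0.    1.11  0.01]
shift [20.46 -8.91  0.19] turn [  0.3   0.1 -49.3]
```

Call:
{"fn": "apply_moves", "kwargs": {
  "series": [
    [3.5,-1.5,0,0,0,-7,0.65],
    [7,-3,0,0,0,-14,0.65],
    [10.5,-4.6,0,0,0,-21,0.6],
    [14,-6.1,0,0,0,-28,0.6],
    [17.5,-7.6,0,0,0,-35,0.6]
  ]
}}

```text
time: 17.62
position: [0.5033, 0.348, 0.2079]
tool_rot: [0.414, 0.91, -0.001, -0.001]
ft_force: [1.3, -0.4, 0.0]
grip_width: 0.0529
```

```bash
python3 -c "
from h import *
plan(.4916,.3767,.21,55.6)"
```

```text
t 17.62 pos [0.5033 0.348  0.2079] w 0.0529 F [ 1.3 -0.4  0. ] q [ 0.42  0.55  1.5   0.    1.1  -0.29]
shift [ 2.93  1.   -0.21] turn [ -0.2  -0.1 -14.6]
```

Call:
{"fn": "apply_moves", "kwargs": {
  "series": [
    [1.5,0.5,0,0,0,-7,0.45],
    [2.9,1,0,0,0,-14.6,0.45],
    [2.9,1,0,0,0,-14.6,0.45],
    [2.9,1,0,0,0,-14.6,0.45],
    [2.9,1,0,0,0,-14.6,0.45]
  ]
}}

```text
time: 18.03
position: [0.494, 0.3748, 0.2086]
tool_rot: [0.299, 0.954, -0.001, -0.001]
ft_force: [0.1, -0.7, -0.1]
grip_width: 0.0395
```

```bash
python3 -c "
from h import *
plan(.4916,.3767,.082,55.6)"
```

```text
t 18.03 pos [0.494  0.3748 0.2086] w 0.0395 F [ 0.1 -0.7 -0.1] q [ 0.47  0.56  1.48 -0.    1.11 -0.49]
shift [ 0.3   0.05 12.66] turn [-0.1 -0.  -0.4]
```

Call:
{"fn": "apply_moves", "kwargs": {
  "series": [
    [0.3,0,3,0,0,-0.4,0.45],
    [0.3,0,6.4,0,0,-0.4,0.45],
    [0.3,0,9.6,0,0,-0.4,0.45],
    [0.3,0,11.6,0,0,-0.4,0.45],
    [0.3,0,12.6,0,0,-0.4,0.45]
  ]
}}

```text
time: 18.45
position: [0.4905, 0.3749, 0.0801]
tool_rot: [0.297, 0.955, -0.002, -0.002]
ft_force: [-0.7, 0.2, 0.8]
grip_width: 0.0391
```

Call:
{"fn": "apply_moves", "kwargs": {
  "series": [
    [0,0,0,0,0,0,0.45],
    [0,0,0,0,0,0,0.3],
    [0,0,0,0,0,0,0.2],
    [0,0,0,0,0,0,0.2]
  ],
  "newtons": 8
}}

```text
time: 18.78
position: [0.4931, 0.3779, 0.0854]
tool_rot: [0.295, 0.955, 0.001, 0.001]
ft_force: [-1.2, -0.2, 0.7]
grip_width: 0.026
```

```bash
python3 - <<'E'
from h import *
plan(.4916,.3767,.082,55.6)
a=cv2.resize(robot.camera('side')[230:350,190:310,::-1],(600,600),interpolation=cv2.INTER_CUBIC)
cv2.imwrite('pics/c8.png',a)
E
```

```text
t 18.78 pos [0.4931 0.3779 0.0854] w 0.026 F [-1.2 -0.2  0.7] q [ 0.47  0.72  1.56  0.    0.85 -0.5 ]
shift [ 0.05 -0.19  0.34] turn [0.2 0.1 0.1]
```

View pics/c8.png

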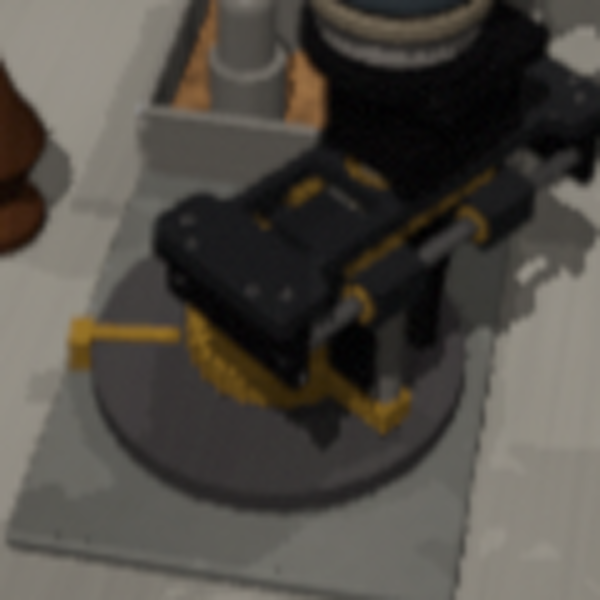

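Call:
{"fn": "apply_moves", "kwargs": {
  "series": [
    [0,0,0,0,0,0,0],
    [0,0,0,0,0,0,0],
    [0,0,0,0,0,0,0],
    [0,0,0,0,0,0,0]
  ],
  "newtons": 8
}}

```text
time: 19.17
position: [0.4919, 0.3776, 0.0847]
tool_rot: [0.295, 0.956, 0.0, 0.0]
ft_force: [-0.8, -0.7, 6.5]
grip_width: 0.0138
```

Call:
{"fn": "apply_moves", "kwargs": {
  "series": [
    [-0.03,-0.61,0,0,0,-5.4,0],
    [-0.12,-1.22,0,0,0,-10.8,0],
    [-0.26,-1.81,0,0,0,-16.2,0],
    [-0.46,-2.39,0,0,0,-21.6,0],
    [-0.71,-2.95,0,0,0,-27,0]
  ]
}}

```text
time: 19.58
position: [0.4817, 0.3502, 0.0846]
tool_rot: [0.061, 0.998, 0.001, 0.001]
ft_force: [-0.5, 1.9, 4.1]
grip_width: 0.0137
```

```bash
python3 -c "
from h import *
plan(.5453+.065*np.cos(np.radians(172.6)),.3398+.065*np.sin(np.radians(172.6)),.0835,82.6)"
```

```text
t 19.58 pos [0.4817 0.3502 0.0846] w 0.0137 F [-0.5  1.9  4.1] q [ 0.44  0.7   1.63  0.    0.81 -1.01]
shift [ 0.06 -0.22  0.11] turn [0.2 0.1 0.4]
```

Call:
{"fn": "apply_moves", "kwargs": {
  "series": [
    [-0.03,-0.61,0,0,0,-5.4,0],
    [-0.12,-1.22,0,0,0,-10.8,0],
    [-0.26,-1.81,0,0,0,-16.2,0],
    [-0.46,-2.39,0,0,0,-21.6,0],
    [-0.71,-2.95,0,0,0,-27,0]
  ]
}}

```text
time: 20.0
position: [0.4846, 0.3198, 0.0846]
tool_rot: [-0.173, 0.985, 0.001, 0.001]
ft_force: [-0.1, 1.4, 4.4]
grip_width: 0.0134
```

Call:
{"fn": "apply_moves", "kwargs": {
  "series": [
    [-0.03,-0.61,0,0,0,-5.4,0],
    [-0.12,-1.22,0,0,0,-10.8,0],
    [-0.26,-1.81,0,0,0,-16.2,0],
    [-0.46,-2.39,0,0,0,-21.6,0],
    [-0.71,-3.1,0,0,0,-27,0]
  ]
}}

```text
time: 20.42
position: [0.5012, 0.2939, 0.0846]
tool_rot: [-0.398, 0.917, 0.002, 0.001]
ft_force: [-7.2, 17.5, 5.1]
grip_width: 0.0163
```

Call:
{"fn": "apply_moves", "kwargs": {
  "series": [
    [0,0,0,0,0,0,0],
    [0,0,0,0,0,0,0],
    [0,0,0,0,0,0,0]
  ]
}}

```text
time: 20.67
position: [0.5003, 0.2949, 0.0845]
tool_rot: [-0.396, 0.918, 0.002, 0.001]
ft_force: [-4.6, 7.1, 5.6]
grip_width: 0.0133
```

```bash
python3 -c "
from h import *
plan(.5453+.065*np.cos(np.radians(225.8)),.3398+.065*np.sin(np.radians(225.8)),.0835,135.8)
o=robot.get_obs()['position'][:2]-[.5453,.3398];print(np.degrees(np.arctan2(*o[::-1])),np.hypot(*o))"
```

```text
t 20.67 pos [0.5003 0.2949 0.0845] w 0.0133 F [-4.6  7.1  5.6] q [ 0.34  0.69  1.67  0.01  0.78 -2.05]
shift [ 0.15 -0.09  0.1 ] turn [0.2 0.2 0.8]
-135.03227441182983 0.06357085353202267
```

Call:
{"fn": "apply_moves", "kwargs": {
  "series": [
    [0,0.1,0,0,0,0,0.2],
    [0,0.1,0,0,0,0,0.4],
    [0,0.1,0,0,0,0,0.4],
    [0,0.1,0,0,0,0,0.4],
    [0,0.1,-1,0,0,0,0.4]
  ]
}}

```text
time: 21.08
position: [0.4996, 0.2921, 0.0921]
tool_rot: [-0.396, 0.918, 0.0, -0.002]
ft_force: [-0.6, -0.5, 0.2]
grip_width: 0.0329
```

Call:
{"fn": "apply_moves", "kwargs": {
  "series": [
    [0,0,-3,0,0,0,0.4],
    [0,0,-6,0,0,0,0.4],
    [0,0,-9,0,0,7,0.4],
    [0,0,-9,0,0,14,0.4],
    [0,0,-9,0,0,21,0.4]
  ]
}}

```text
time: 21.5
position: [0.5024, 0.2933, 0.1869]
tool_rot: [-0.22, 0.976, 0.0, 0.003]
ft_force: [-0.4, -0.3, -0.7]
grip_width: 0.0344
```

Call:
{"fn": "apply_moves", "kwargs": {
  "series": [
    [0,0,0,0,0,7,0.4],
    [0,0,0,0,0,14,0.4],
    [0,0,0,0,0,21,0.4],
    [0,0,0,0,0,28,0.4],
    [0,0,0,0,0,35,0.4]
  ]
}}

```text
time: 21.92
position: [0.5008, 0.2926, 0.1842]
tool_rot: [0.084, 0.996, 0.0, 0.0]
ft_force: [-0.1, -0.0, 0.2]
grip_width: 0.0349
```

Call:
{"fn": "apply_moves", "kwargs": {
  "series": [
    [0,0,0,0,0,7,0.4],
    [0,0,0,0,0,14,0.4],
    [0,0,0,0,0,21,0.4],
    [0,0,0,0,0,28,0.4],
    [0,0,0,0,0,35,0.4]
  ]
}}

```text
time: 22.33
position: [0.5008, 0.2926, 0.1842]
tool_rot: [0.38, 0.925, 0.0, 0.0]
ft_force: [0.2, 0.6, 0.4]
grip_width: 0.0346
```

```bash
python3 -c "
from h import *
plan(.5453,.3398,.19,14)"
```

```text
t 22.33 pos [0.5008 0.2926 0.1842] w 0.0346 F [0.2 0.6 0.4] q [ 0.34  0.54  1.6  -0.    1.   -0.46]
shift [ 0.15  6.48 -0.58] turn [ 0.   0.  31.4]
```

Call:
{"fn": "apply_moves", "kwargs": {
  "series": [
    [0,1.5,0,0,0,7,0.4],
    [0.1,3.2,0,0,0,14,0.4],
    [0.1,4.9,0,0,0,21,0.4],
    [0.1,6.2,0,0,0,28,0.4],
    [0.15,6.5,0,0,0,31.4,0.4]
  ]
}}

```text
time: 22.75
position: [0.5471, 0.3417, 0.1844]
tool_rot: [0.615, 0.788, 0.002, 0.001]
ft_force: [0.7, -0.2, -0.3]
grip_width: 0.0346
```

Call:
{"fn": "apply_moves", "kwargs": {
  "series": [
    [0,0,0,0,0,0,0.4],
    [0,0,0,0,0,0,0.4],
    [0,0,0,0,0,0,0.4]
  ]
}}

```text
time: 23.0
position: [0.5445, 0.34, 0.1837]
tool_rot: [0.613, 0.79, -0.0, -0.0]
ft_force: [-0.3, -0.2, 0.6]
grip_width: 0.0346
```

```bash
python3 -c "
from h import *
plan(.5453,.3398,.082,14)"
```

```text
t 23.0 pos [0.5445 0.34   0.1837] w 0.0346 F [-0.3 -0.2  0.6] q [ 0.38  0.62  1.44 -0.    1.08  0.13]
shift [-0.03  0.08 10.17] turn [-0.   0.   0.4]
```

Call:
{"fn": "apply_moves", "kwargs": {
  "series": [
    [0,0.1,3,0,0,0.4,0.4],
    [0,0.1,6,0,0,0.4,0.4],
    [0,0.1,8.5,0,0,0.4,0.4],
    [0,0.1,9.8,0,0,0.4,0.4],
    [0,0.1,10.2,0,0,0.4,0.4]
  ],
  "newtons": 30
}}

```text
time: 23.42
position: [0.544, 0.3396, 0.079]
tool_rot: [0.616, 0.788, -0.002, -0.001]
ft_force: [0.2, -0.1, -0.1]
grip_width: 0.0345
```

Call:
{"fn": "apply_moves", "kwargs": {
  "series": [
    [0,0,0,0,0,0,0.4],
    [0,0,0,0,0,0,0.2],
    [0,0,0,0,0,0,0],
    [0,0,0,0,0,0,0],
    [0,0,0,0,0,0,0]
  ]
}}

```text
time: 23.83
position: [0.5467, 0.3411, 0.083]
tool_rot: [0.616, 0.788, 0.001, 0.001]
ft_force: [0.1, -0.1, 0.1]
grip_width: 0.016
```

Call:
{"fn": "apply_moves", "kwargs": {
  "series": [
    [0,0,0,0,0,0,0],
    [0,0,0,0,0,0,0]
  ]
}}

```text
time: 24.0
position: [0.5464, 0.3411, 0.0829]
tool_rot: [0.616, 0.788, 0.001, 0.0]
ft_force: [-1.2, 0.6, 6.1]
grip_width: 0.0137
```

```bash
python3 -c "
from h import *
plan(.5453,.3398,.082,102.4)"
```

```text
t 24.0 pos [0.5464 0.3411 0.0829] w 0.0137 F [-1.2  0.6  6.1] q [0.38 0.75 1.5  0.   0.89 0.14]
shift [-0.1  -0.14  0.09] turn [  0.1   0.1 -88.5]
```

Call:
{"fn": "apply_moves", "kwargs": {
  "series": [
    [0,0,0,0,0,-5,0],
    [0,0,0,0,0,-11,0],
    [0,0,0,0,0,-17,0],
    [0,0,0,0,0,-23,0],
    [0,0,0,0,0,-29,0]
  ]
}}

```text
time: 24.42
position: [0.5464, 0.3411, 0.0828]
tool_rot: [0.397, 0.918, 0.001, 0.001]
ft_force: [-1.5, -0.1, 6.2]
grip_width: 0.0138
```

Call:
{"fn": "apply_moves", "kwargs": {
  "series": [
    [0,0,0,0,0,-6,0],
    [0,0,0,0,0,-12,0],
    [0,0,0,0,0,-18,0],
    [0,0,0,0,0,-24,0],
    [0,0,0,0,0,-30,0]
  ]
}}

```text
time: 24.83
position: [0.5465, 0.3412, 0.0829]
tool_rot: [0.146, 0.989, 0.001, 0.001]
ft_force: [-0.5, -0.2, 5.8]
grip_width: 0.0138
```

Call:
{"fn": "apply_moves", "kwargs": {
  "series": [
    [0,0,0,0,0,-6,0],
    [0,0,0,0,0,-12,0],
    [0,0,0,0,0,-18,0],
    [0,0,0,0,0,-24,0],
    [0,0,0,0,0,-29.4,0]
  ]
}}

```text
time: 25.25
position: [0.5465, 0.3412, 0.0828]
tool_rot: [-0.11, 0.994, 0.0, 0.001]
ft_force: [-0.9, -0.2, 5.2]
grip_width: 0.014
```

Call:
{"fn": "apply_moves", "kwargs": {
  "series": [
    [0,0,0,0,0,0,0],
    [0,0,0,0,0,0,0],
    [0,0,0,0,0,0,0]
  ]
}}

```text
time: 25.5
position: [0.5464, 0.3412, 0.0829]
tool_rot: [-0.107, 0.994, 0.0, 0.001]
ft_force: [-0.5, 0.1, 6.2]
grip_width: 0.0137
```

```bash
python3 - <<'E'
from h import *
plan(.5453,.3398,.082,102.4)
a=cv2.resize(robot.camera('side')[250:335,190:290,::-1],None,fx=4,fy=4,interpolation=cv2.INTER_CUBIC)
b=cv2.resize(robot.camera('top')[155:240,85:185,::-1],None,fx=4,fy=4,interpolation=cv2.INTER_CUBIC)
cv2.imwrite('pics/c9.png',np.hstack([a,b]))
E
```

```text
t 25.5 pos [0.5464 0.3412 0.0829] w 0.0137 F [-0.5  0.1  6.2] q [ 0.38  0.75  1.5   0.    0.89 -1.4 ]
shift [ 0.14 -0.11  0.09] turn [ 0.   0.1 -0.1]
```

View pics/c9.png

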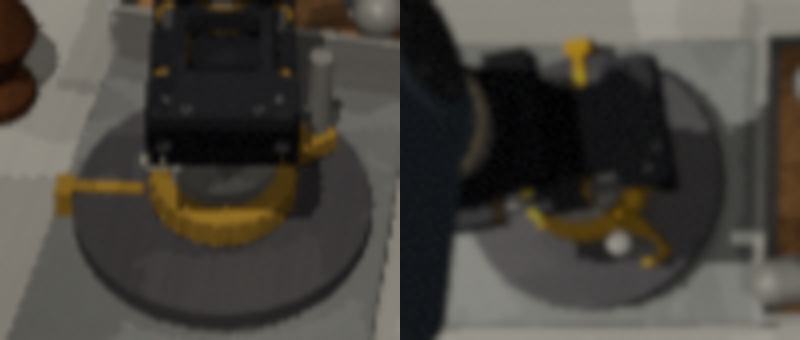

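Call:
{"fn": "apply_moves", "kwargs": {
  "series": [
    [0,0,0,0,0,0,0.2],
    [0,0,0,0,0,0,0.4],
    [0,0,0,0,0,0,0.4],
    [0,0,0,0,0,0,0.4],
    [0,0,-1,0,0,0,0.4]
  ]
}}

```text
time: 26.02
position: [0.5444, 0.34, 0.0896]
tool_rot: [-0.107, 0.994, -0.001, -0.002]
ft_force: [-0.5, -0.1, -0.7]
grip_width: 0.0325
```

Call:
{"fn": "apply_moves", "kwargs": {
  "series": [
    [0,0,-3,0,0,0,0.4],
    [0,0,-7,0,0,0,0.4],
    [0,0,-11,0,0,0,0.4],
    [-1,0,-12,0,0,0,0.4],
    [-3,0,-12,0,0,0,0.4]
  ]
}}

```text
time: 26.43
position: [0.576, 0.3482, 0.2178]
tool_rot: [-0.108, 0.994, 0.001, 0.004]
ft_force: [0.6, -0.6, -0.3]
grip_width: 0.035
```

Call:
{"fn": "apply_moves", "kwargs": {
  "series": [
    [-4,0,0,0,0,-7,0.4],
    [-8,0,0,0,0,-14,0.4],
    [-12,0,0,0,0,-21,0.4],
    [-15,0,0,0,0,-28,0.4],
    [-15,0,0,0,0,-33,0.4]
  ]
}}

```text
time: 26.85
position: [0.7274, 0.3788, 0.2106]
tool_rot: [-0.387, 0.922, -0.001, 0.003]
ft_force: [0.2, -0.5, -0.6]
grip_width: 0.0346
```

```bash
python3 - <<'E'
from h import *
plan(.4995,.2938,.2,135.6)
a=robot.camera('side')[250:335,190:290,::-1].copy(); b=robot.camera('top')[155:240,85:185,::-1].copy()
h=np.hstack([cv2.resize(i,None,fx=4,fy=4,interpolation=cv2.INTER_CUBIC) for i in (a,b)])
cv2.imwrite('pics/c10.png',h)
for d in (4,12.4,20):
    P=[.5453+.045*np.cos(np.radians(d)),.3398+.045*np.sin(np.radians(d)),.05]
    print(d,(pix('side',P)-[190,250])*4,(pix('top',P)-[85,155])*4+[400,0])
E
```

```text
t 26.85 pos [0.7274 0.3788 0.2106] w 0.0346 F [ 0.2 -0.5 -0.6] q [ 0.34  0.84  0.87 -0.    1.42 -2.02]
shift [22.04 10.31  0.93] turn [-0.2  0.3 -0.1]
4 [[146.10474219 149.50730595]] [[581.130563  107.1911613]]
12.4 [[144.74000237 157.97978257]] [[570.99022262 108.51717907]]
20 [[144.99241896 165.73725236]] [[562.00272922 110.96568261]]
```

View pics/c10.png

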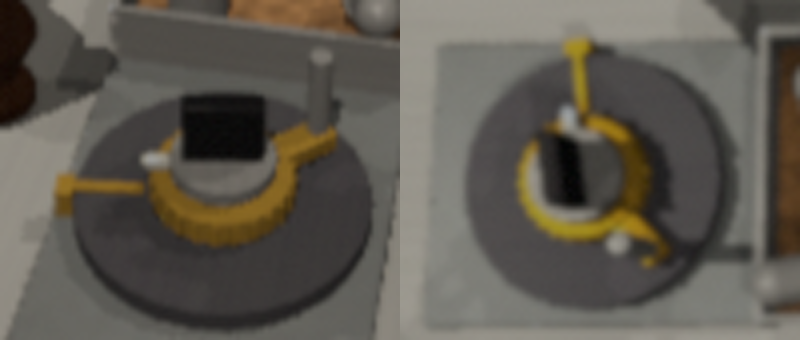

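Call:
{"fn": "apply_moves", "kwargs": {
  "series": [
    [3,1.4,0,0,0,0,0.45],
    [6.6,3.1,0,0,0,0,0.45],
    [10.2,4.8,0,0,0,0,0.45],
    [13.8,6.5,0,0,0,0,0.45],
    [17.4,8.1,0,0,0,0,0.45]
  ],
  "newtons": 8
}}

```text
time: 27.37
position: [0.5383, 0.3117, 0.2122]
tool_rot: [-0.384, 0.923, 0.0, -0.0]
ft_force: [0.3, 0.7, 0.2]
grip_width: 0.039
```

Call:
{"fn": "apply_moves", "kwargs": {
  "series": [
    [3,1.4,0,0,0,0,0.45],
    [4.6,2.2,0,0,0,0,0.45],
    [4.6,2.2,0,0,0,0,0.45],
    [4.6,2.2,0,0,0,0,0.45],
    [4.6,2.2,0,0,0,0,0.45]
  ]
}}

```text
time: 27.78
position: [0.4948, 0.2956, 0.2126]
tool_rot: [-0.385, 0.923, -0.0, 0.001]
ft_force: [-0.4, -0.1, 0.2]
grip_width: 0.0392
```

```bash
python3 -c "
from h import *
plan(.4995,.2938,.0835,135)
print(ray('side',(190+320/4,250+58/4),.098),ray('top',(85+218/4,155+242/4),.098))"
```

```text
t 27.78 pos [0.4948 0.2956 0.2126] w 0.0392 F [-0.4 -0.1  0.2] q [ 0.34  0.5   1.59  0.    1.05 -2.02]
shift [-0.16 -0.45 12.91] turn [-0.1  0.2  0.3]
[[0.50047099 0.29968811 0.098     ]] [[0.50044116 0.29677988 0.098     ]]
```

Call:
{"fn": "apply_moves", "kwargs": {
  "series": [
    [-0.3,-0.4,3,0,0,0,0.45],
    [-0.3,-0.4,6.4,0,0,0,0.45],
    [-0.3,-0.4,9.6,0,0,0,0.45],
    [-0.3,-0.4,11.8,0,0,0,0.45],
    [-0.3,-0.4,12.9,0,0,0,0.45]
  ]
}}

```text
time: 28.2
position: [0.4986, 0.2942, 0.0792]
tool_rot: [-0.385, 0.923, 0.0, -0.002]
ft_force: [0.0, -0.0, -0.1]
grip_width: 0.0393
```

Call:
{"fn": "apply_moves", "kwargs": {
  "series": [
    [0,0,0,0,0,0,0.4],
    [0,0,0,0,0,0,0.2],
    [0,0,0,0,0,0,0],
    [0,0,0,0,0,0,0],
    [0,0,0,0,0,0,0]
  ]
}}

```text
time: 28.62
position: [0.4999, 0.2949, 0.0841]
tool_rot: [-0.385, 0.923, -0.0, 0.002]
ft_force: [1.0, -0.2, -0.3]
grip_width: 0.0157
```

Call:
{"fn": "apply_moves", "kwargs": {
  "series": [
    [0,0,0,0,0,0,0],
    [0,0,0,0,0,0,0]
  ]
}}

```text
time: 28.78
position: [0.4998, 0.2948, 0.084]
tool_rot: [-0.385, 0.923, -0.0, 0.001]
ft_force: [-0.3, 0.5, 4.6]
grip_width: 0.014
```

```bash
python3 -c "
from h import *
plan(.5000,.2945,.0835,135)
"
```

```text
t 28.78 pos [0.4998 0.2948 0.084 ] w 0.014 F [-0.3  0.5  4.6] q [ 0.34  0.69  1.67 -0.    0.78 -2.02]
shift [ 0.01 -0.04  0.05] turn [-0.1  0.2  0.3]
```

Call:
{"fn": "apply_moves", "kwargs": {
  "series": [
    [-0.03,0.61,0,0,0,5.4,0],
    [-0.12,1.22,0,0,0,10.8,0],
    [-0.26,1.81,0,0,0,16.2,0],
    [-0.46,2.39,0,0,0,21.6,0],
    [-0.71,2.95,0,0,0,27,0]
  ]
}}

```text
time: 29.2
position: [0.484, 0.3205, 0.084]
tool_rot: [-0.157, 0.988, -0.0, 0.002]
ft_force: [0.9, -1.4, 5.7]
grip_width: 0.0136
```

Call:
{"fn": "apply_moves", "kwargs": {
  "series": [
    [-0.03,0.61,0,0,0,5.4,0],
    [-0.12,1.22,0,0,0,10.8,0],
    [-0.26,1.81,0,0,0,16.2,0],
    [-0.46,2.39,0,0,0,21.6,0],
    [-0.71,2.95,0,0,0,27,0]
  ]
}}

```text
time: 29.62
position: [0.4813, 0.3509, 0.084]
tool_rot: [0.078, 0.997, 0.0, 0.001]
ft_force: [0.9, -1.6, 3.4]
grip_width: 0.0131
```

Call:
{"fn": "apply_moves", "kwargs": {
  "series": [
    [-0.03,0.61,0,0,0,5.4,0],
    [-0.12,1.22,0,0,0,10.8,0],
    [-0.26,1.81,0,0,0,16.2,0],
    [-0.46,2.39,0,0,0,21.6,0],
    [-0.71,3,0,0,0,27,0]
  ]
}}

```text
time: 30.03
position: [0.4927, 0.3792, 0.084]
tool_rot: [0.308, 0.951, 0.0, 0.001]
ft_force: [0.3, -2.9, 5.9]
grip_width: 0.0136
```

Call:
{"fn": "apply_moves", "kwargs": {
  "series": [
    [0,0.1,0,0,0,0,0],
    [0,0.1,0,0,0,0,0],
    [0,0.1,0,0,0,0,0],
    [0,0.1,0,0,0,0,0]
  ]
}}

```text
time: 30.37
position: [0.4928, 0.3792, 0.0839]
tool_rot: [0.306, 0.952, -0.0, 0.001]
ft_force: [0.3, -3.3, 6.1]
grip_width: 0.0135
```

```bash
python3 -c "
from h import *
plan(.4916,.3767,.0835,55.6)
o=robot.get_obs()['position'][:2]-[.5453,.3398];print(np.degrees(np.arctan2(*o[::-1])),np.hypot(*o))"
```

```text
t 30.37 pos [0.4928 0.3792 0.0839] w 0.0135 F [ 0.3 -3.3  6.1] q [ 0.48  0.73  1.56 -0.    0.86 -0.47]
shift [-0.05 -0.27  0.04] turn [-0.   0.1 -1.3]
143.14318208335112 0.06567598951644416
```

Call:
{"fn": "apply_moves", "kwargs": {
  "series": [
    [0,0.1,0,0,0,0,0],
    [0,0.2,0,0,0,0,0],
    [0,0.2,0,0,0,0,0]
  ]
}}

```text
time: 30.62
position: [0.4928, 0.3793, 0.0838]
tool_rot: [0.306, 0.952, -0.002, -0.0]
ft_force: [-2.1, -7.4, 8.0]
grip_width: 0.0135
```

Call:
{"fn": "apply_moves", "kwargs": {
  "series": [
    [0,-0.2,0,0,0,0,0.15],
    [0,-0.2,0,0,0,0,0.4],
    [0,-0.2,0,0,0,0,0.4],
    [0,-0.2,0,0,0,0,0.4],
    [0,-0.2,-1,0,0,0,0.4]
  ]
}}

```text
time: 31.03
position: [0.491, 0.3793, 0.0909]
tool_rot: [0.306, 0.952, -0.002, -0.002]
ft_force: [0.1, -0.8, -0.6]
grip_width: 0.0312
```

Call:
{"fn": "apply_moves", "kwargs": {
  "series": [
    [0,0,-3,0,0,0,0.4],
    [0,0,-7,0,0,0,0.4],
    [0,0,-11,0,0,0,0.4],
    [3,0,-12,0,0,0,0.4],
    [7,0,-12,0,0,0,0.4]
  ]
}}

```text
time: 31.45
position: [0.4403, 0.4218, 0.2181]
tool_rot: [0.309, 0.951, 0.005, 0.004]
ft_force: [0.3, 0.9, -0.1]
grip_width: 0.0347
```

Call:
{"fn": "apply_moves", "kwargs": {
  "series": [
    [-2,-4,0,0,0,0,0.4],
    [-4,-7.5,0,0,0,0,0.4],
    [-6,-11,0,0,0,0,0.4],
    [-8,-14.5,0,0,0,0,0.4],
    [-10,-18,0,0,0,0,0.4]
  ]
}}

```text
time: 31.87
position: [0.4111, 0.2152, 0.2132]
tool_rot: [0.305, 0.952, 0.0, 0.0]
ft_force: [0.9, -0.4, -0.4]
grip_width: 0.035
```

Call:
{"fn": "apply_moves", "kwargs": {
  "series": [
    [-1,-3.5,0,0,0,0,0.4],
    [-2,-7,0,0,0,0,0.4],
    [-3,-10.5,0,0,0,0,0.4],
    [-3,-10.5,0,0,0,0,0.4]
  ]
}}

```text
time: 32.2
position: [0.3719, 0.1094, 0.2127]
tool_rot: [0.309, 0.951, -0.001, -0.002]
ft_force: [-0.2, 0.2, 0.4]
grip_width: 0.0348
```

```bash
python3 - <<'E'
from h import *
plan(.4916,.3767,.2,55.6)
a=cv2.resize(robot.camera('side')[110:340,170:370,::-1],(400,460),interpolation=cv2.INTER_CUBIC)
t=robot.camera('top'); b=cv2.resize(t[155:240,85:185,::-1],(400,340),interpolation=cv2.INTER_CUBIC)
o=np.zeros((600,800,3),np.uint8); o[:460,:400]=a;o[:340,400:]=b
o[340:,400:]=cv2.resize(t[150:250,180:334,::-1],(400,260)); o[460:,:400]=cv2.resize(t[180:250,222:422,::-1],(400,140))
cv2.imwrite('pics/c11.png',o)
E
```

```text
t 32.2 pos [0.3719 0.1094 0.2127] w 0.0348 F [-0.2  0.2  0.4] q [-0.    0.26  2.03 -0.    0.86 -0.94]
shift [ 6.01 28.67  1.18] turn [-0.2 -0.1 -1.6]
```

View pics/c11.png

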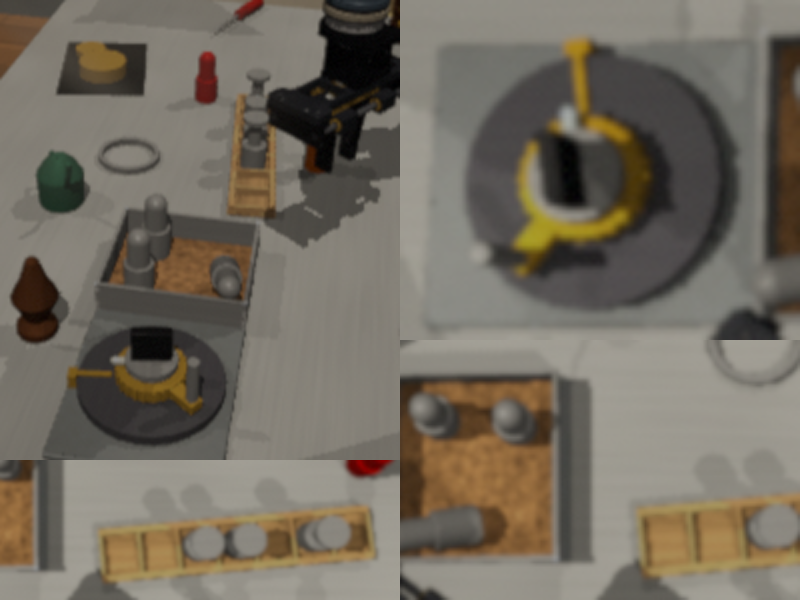

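```bash
python3 -c "
from h import *
print(robot.hand_in(), robot.get_obs()['time'])"
```

```text
the job is handed in; nothing more can be done
the job is handed in; nothing more can be done
```

I finished the task and handed it in at about 32 s on the robot clock; the hand-in gives no verdict, so I can't say whether it passed.

- **Weights:** There were three dome-topped weights, and all three are in the pan. Two stand. The first fell over after I placed it; I saw it lying while fetching the third and don't know the cause. It leans with its foot on the pan floor and its dome over the edge of the pan wall. I estimate its centre is about 40 mm from the pan centre along y and 60 mm along x, and low, so inside the limits. I left it there.
- **Lock ring and adjuster:** I swung the peg counterclockwise to its stop, turned the bar about 88° counterclockwise, then swung the peg back clockwise until it hit its stop. The force rose to about 8 N there without the peg moving.
- **Pointer:** It agrees with the index line to about 3°, roughly 2–3 mm at the tip, against the 7 mm allowed. I measured that before retightening, and the last picture shows the pointer in the same place.
- **Other objects:** In the last picture the three flat-headed weights stand in the rack. The oil pot, chrome ring and finial appear untouched, and the gripper was clear of everything.

**Checks that disagreed:**
- The peg stopped about 1.6° (a few mm in the picture) further clockwise than where I first gripped it. Either the ring did not start fully tight or my angle estimate is slightly off.
- Lowering the first weight into the pan gave a contact force of about 47 N, so I slowed the later ones.

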